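# Load the topping dispenser and hold its sprung gate rod open at the mark

### The job

Pour all four topping nuggets from the steel scoop into the dispenser's funnel, then stand the scoop back upright on the table or tray and let go of it. Then pull the dispenser's spring-loaded rod out by its black upright grip until the ring on the rod has just come clear of the sleeve mouth (70 mm of pull, short of the end stop), so that the nuggets drop into the cup below, which stays in place. Finish while still holding the rod there, as it springs back if released, and leave the other things standing where they are.

Things in the scene. Friction and masses are not known exactly. Their poses are not given: they have to be found in the camera images.
- dispenser: Fixed steel dispenser: a funnel on four posts (at x, y = +-54 mm, up to z 152 mm) over a 150 x 150 mm base plate, a cup between the posts. Origin under the centre of the base, on the funnel's axis; z up. The rod comes out along its -x. In front a flat guide channel (82 mm wide, z 81 to 103 mm, x -55 to -115 mm) ends in the rod's sleeve.
- hopper_mouth (a point): Centre of the funnel's mouth, in the plane of its rim, 186 mm above the table; axes as dispenser. Mouth 122 mm inside, 128 mm outside; straight rim 20 mm deep, then narrowing to a 56 mm throat, shut below by a sliding gate at z 94 mm.
- sleeve_mouth (a point): Centre of the mouth of the round sleeve (21 mm outside) from which the 10 mm rod comes out; 129 mm in front of the funnel's axis, 92 mm above the table; axes as dispenser; fixed.
- pull_rod (a joint): How far the rod, which carries the gate, is pulled out, m. 0: rest, gate shut. Spring 4.5 N at 0, 11 N at 0.07; end stop at 0.100; springs back when released. Ring mark (13.6 mm across, 4 mm wide, on the rod) hides in the sleeve at rest; its rear edge leaves the sleeve mouth at 0.070: the mark. Throat fully open from 0.06.
- rod_grip (a point): Grasp point on the rod's black upright grip, on its mid-plane, 130 mm above the table; moves with the rod; axes as dispenser; at rest 163 mm before the funnel's axis. The grip is 14 mm thick (y), with a flat waist 34 mm long (x) between end flanges 26 mm wide, 5 mm thick; it reaches from 46 mm below to 20 mm above this point. Free at both sides and above.
- catch_cup: Loose open metal cup, 100 mm across the rim, 70 mm high, wall 3 mm, standing on the dispenser's base plate (6 mm thick) under the throat. Origin at the centre of its underside.
- scoop: Loose steel scoop, about 250 g, 116 mm long, 66 mm wide. Origin at the centre of its flat underside (74 mm long); z up, x toward the pouring lip. Walls 3 mm thick, 48 mm high; in front the floor rises from x 36 mm at 22 degrees to the lip. Tipped lip-down by 60 to 70 degrees, the nuggets tumble out over the lip.
- scoop_handle (a point): Centre of the scoop's black handle bar (x 3, z 98 mm in the scoop's frame, same axes): 86 mm long (x), 18 mm wide (y), 16 mm high, held by a post at the back (-x) end; gripped across y. 42 mm of free air between the bar and the walls' upper edge.
- scoop_lip (a point): Middle of the scoop's open pouring lip (x 78, z 18 mm in the scoop's frame, same axes). The scoop starts on a fixed baking tray with a 2 mm floor and a 22 mm high rim all round.
- nugget_0: Loose brown nugget, a rounded barrel 22 mm across and 20 mm long, about 12 g; origin at its centre. Starts in the scoop.
- nugget_1: Loose brown nugget, a rounded barrel 22 mm across and 20 mm long, about 12 g; origin at its centre. Starts in the scoop.
- nugget_2: Loose brown nugget, a rounded barrel 22 mm across and 20 mm long, about 12 g; origin at its centre. Starts in the scoop.
- nugget_3: Loose brown nugget, a rounded barrel 22 mm across and 20 mm long, about 12 g; origin at its centre. Starts in the scoop.
- spice_jar: Bystander: spice jar, 47 mm across, 98 mm high; origin under its centre.
- liner_stack: Bystander: stack of foil baking cups, 72 mm across, 61 mm high; origin under its centre.
- cupcake: Bystander: chocolate cupcake, 76 mm across, 64 mm high; origin under its centre.
Mind the look-alikes: they are no part of the job. What is shaped like the scoop but yellow is not meant.

How it is judged:
By the outcome, as a careful person would: the job done as asked, in the order asked, and still so for the second after the job is handed in, while the arm keeps its last pose, push and grip.
It also fails if it takes over 72 s, if anything falls off the work surface, if the arm or the gripper's body presses on something with over 40 N, if the wrist force passes 120 N, or if a joint passes its speed limit or range.

### The arm

A 7-joint arm with a two-finger parallel gripper is mounted at the origin on a cart in front of the work surface, level with it; the furniture and walls round the work are solid. World frame = base frame: x ahead of the robot, y to its left, z up, the work surface at z = 0. Lengths are in m, angles in rad, forces in N, time in s.
With the tool pointing down it reaches from about 0.425 to 0.925 m from the base axis. Payload 6.8 kg.
Tool frame: the origin (TCP) lies midway between the tips of the shut fingers; the grasp point (between the pads) lies 19 mm behind it; z points along the fingers, y is the direction in which the jaws open and shut (so a half turn about z gives the same grasp; the last joint's range is limited). The gripper opens to 85 mm and grips with 20 to 120 N. Pads are 22 mm wide; open, the fingers measure 114 mm over their backs; the gripper's body (76 mm by 85 mm) begins 54 mm behind the grasp point. The pads swing forward as they close: fully open they stand 13 mm farther back than shut.
Start: joints at [-1.273, 0.477, 0.022, 1.555, -0.011, 1.109, -0.083], TCP at [0.266, 0.62, 0.198] pointing down, gripper open.
Joint ranges: [-2.96, 2.96], [-0.34, 2.1], [-1.41, 1.46], [0.24, 2.44], [-1.37, 4.51], [0.17, 1.92], [-2.96, 2.96]. Speed limits (rad/s): [2.39, 2.39, 3.14, 3.14, 3.14, 3.14, 3.14].

### API

Orientations are given as a unit quaternion [w, x, y, z].
In Python, from station import bot gives the robot as it stands. The module is installed in compiled form; this text tells all that it offers.
- The arm moves only by the tool play_rows, never from a script. Its argument "motion" is a list of rows, each a list of 2 entries, a list of its own where there are three numbers: the shift along the tool's x, y, z as a fraction of full scale, then the turn, a rotation vector about the tool's x, y, z as a fraction of full scale. In form: [[[tx, ty, tz], [rx, ry, rz]], ...]. A call has 1 to 8 rows; each row is the pose to reach, as a shift and turn from the pose measured when the call began, along the tool's axes at that moment, turning the shorter way round; what a row does not reach only later rows make up. Full scale, the value 1, is 400 mm for a shift and 360 degrees for a turn. A row lasts 1/10 s, in which the tool goes at most 50 mm and 8.59 degrees, less where a joint would pass 70% of its speed; a pose out of reach is approached as far as the arm can. A call with a number of a shift or a turn outside -1 to 1 is refused whole. A call with a gripper value outside its range is refused whole. "fingers" is the finger opening in mm, from 0 to 85.4, set as the call begins (left out, the last holds). The fingers move at their own pace and stop on an object; "grip_force" is the grip in N (left out, the last holds). Time passes only in rows, so rows that repeat a pose let the fingers close. It gives the time, the measured TCP pose, the force and the opening at its end, in the units of the state.
- bot.get_obs(): the state, without advancing time (a new reading comes with each control period).
- bot.read_camera(name): name is "scene" or "top" or "wrist"; returns a dict with "pixels" (400x640x3 uint8, red, green, blue), "range_z" (400x640 float32, m along the optical axis (not along the pixel's ray), 0 where there is no reading), "fovy" (degrees; the focal length in pixels is half the picture's height over the tangent of half this angle, whatever the lens; pixels are square), "cx", "cy" (the principal point, pixels), "k1" (the pictures are not rectified: a ray, as slopes to the right and down, at radius r is drawn at 1 + k1 r^2 times it, then the intrinsics apply), "pose" (4x4, takes a point from camera to world coordinates). Camera axes: x right, y down, z forward; pixel columns grow to the right and rows downward; lengths in m; the calibration is good to about 2 mm. A picture is of the moment at which its call begins.
- bot.hand_in(): hands the job in, once; it reports no verdict.
The state is a dict: "t": time; "q": joint angles; "joint_vel": joint speeds; "joint_torque": joint torques, N m; "eef_pos": TCP position; "tool_rot": TCP orientation; "contact_force": force on the tool from outside, world axes, zero at the start; "torque": the same for the moment, N m; "gripper_width": opening from 0.0 (shut) to 1.0 (fully open).
Only numpy, scipy, OpenCV 4.12 (cv2) and the standard library are available. Lean on these libraries where they do the work, as an engineer would, in place of code of your own. Each camera call takes 0.05 s, during which the arm holds its last target.

## Working session

There is one attempt and no reset: what is moved stays moved. The work goes in short steps, Python scripts to look and compute and a tool call to move; the robot and the scene stay as the last step left them, time stands still between calls to the robot, and variables do not carry over. Pictures are saved under pics/ and viewed, and the job is handed in when it is done.

Besides the shell and the picture viewer there is one more tool, called after "Emit:" in YAML: its name, and indented under it one key for each argument. play_rows: Moves the arm, as the interface text tells. Shift numbers are shares of 400 mm and turn numbers shares of 360 degrees, none past 1 either way. Its arguments: {"type":"object","properties":{"motion":{"type":"array"},"fingers":{"type":"number"},"grip_force":{"type":"number"}},"required":["motion"]}

```bash
mkdir -p pics
cat > h.py <<'E'
import numpy as np, cv2
from station import bot
from scipy.spatial.transform import Rotation as R
def cam(n):
    c=bot.read_camera(n); c['f']=200/np.tan(np.radians(c['fovy'])/2); return c
def slopes(c,u,v):
    p=np.stack([(np.asarray(u,float)-c['cx'])/c['f'],(np.asarray(v,float)-c['cy'])/c['f']],-1)
    s=p.copy()
    for _ in range(20): s=p/(1+c['k1']*(s**2).sum(-1,keepdims=True))
    return s
def ray(c,u,v):
    s=slopes(c,u,v); d=np.concatenate([s,np.ones(s.shape[:-1]+(1,))],-1)
    return c['pose'][:3,3], d@c['pose'][:3,:3].T
def onz(c,u,v,z):
    o,d=ray(c,u,v); return o+d*((z-o[2])/d[...,2])[...,None]
def cloud(c):
    v,u=np.mgrid[0:400,0:640]; o,d=ray(c,u,v); P=o+d*c['range_z'][...,None]; P[c['range_z']==0]=np.nan; return P
def save(c,n): cv2.imwrite('pics/'+n+'.png',c['pixels'][...,::-1])
def obs():
    o=bot.get_obs(); return o
E
python3 - <<'E'
from h import *
for n in ['scene','top','wrist']:
    c=cam(n); save(c,n+'0'); print(n,c['fovy'],c['k1'],c['pose'].round(3).tolist())
o=obs();print({k:np.round(v,3).tolist() for k,v in o.items()})
E
```

```text
scene 52.820988136375554 0.020130681753946954 [[0.812, -0.349, 0.468, -0.001], [-0.584, -0.486, 0.65, -0.684], [0.0, -0.801, -0.599, 0.901], [0.0, 0.0, 0.0, 1.0]]
top 50.225147333584076 0.03916047085729241 [[-0.021, -0.993, 0.119, 0.413], [-1.0, 0.021, -0.001, 0.19], [-0.001, -0.119, -0.993, 1.718], [0.0, 0.0, 0.0, 1.0]]
wrist 67.9862685132242 -0.010638724256483498 [[0.395, 0.887, 0.238, 0.206], [0.919, -0.38, -0.105, 0.645], [-0.003, 0.26, -0.966, 0.373], [0.0, 0.0, 0.0, 1.0]]
{'t': 0.15, 'q': [-1.273, 0.478, 0.022, 1.556, -0.011, 1.109, -0.083], 'joint_vel': [-0.001, -0.002, 0.001, -0.003, 0.0, 0.0, -0.002], 'joint_torque': [0.002, -59.693, 1.61, -28.15, 0.013, 0.006, -0.0], 'eef_pos': [0.266, 0.62, 0.197], 'tool_rot': [-0.0, 0.202, 0.979, -0.001], 'contact_force': [0.184, -0.498, 1.254], 'torque': [-0.038, 0.032, 0.036], 'gripper_width': 0.999}
```

View pics/scene0.png

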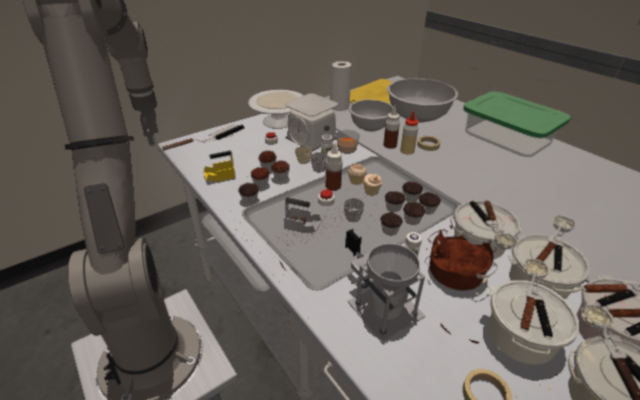

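View pics/top0.png

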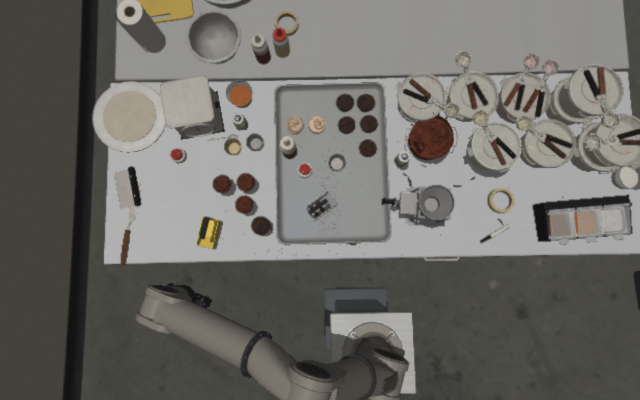

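View pics/wrist0.png

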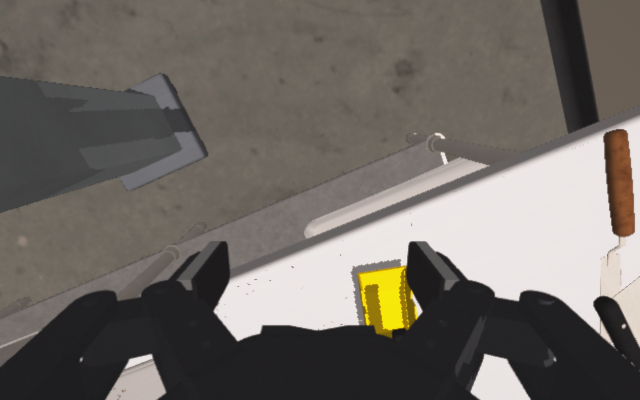

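Run:
```python
from h import *
t=cam('top');s=cam('scene')
a=cv2.resize(t['pixels'][180:240,280:350],None,fx=5.5,fy=5.5,interpolation=cv2.INTER_CUBIC)
b=cv2.resize(t['pixels'][170:240,370:470],None,fx=4,fy=4,interpolation=cv2.INTER_CUBIC)
c=cv2.resize(s['pixels'][180:250,260:360],None,fx=3.85,fy=3.85,interpolation=cv2.INTER_CUBIC)
d=cv2.resize(s['pixels'][220:330,330:450],None,fx=3.3,fy=3,interpolation=cv2.INTER_CUBIC)
def fit(i): return cv2.resize(i,(400,300))
im=np.vstack([np.hstack([fit(a),fit(b)]),np.hstack([fit(c),fit(d)])])
cv2.imwrite('pics/crop1.png',np.clip(im*1.5,0,255).astype(np.uint8)[...,::-1])
P=cloud(t)
np.savez('t0.npz',P=P,px=t['pixels'])
S=cloud(s);np.savez('s0.npz',P=S,px=s['pixels'])
for u,v in [(318,207),(436,203),(390,202),(340,225),(480,180)]: print(u,v,P[v,u].round(3), t['pixels'][v,u])
```

```text
318 207 [0.56  0.2   0.107] [42 42 42]
436 203 [ 0.567 -0.252  0.089] [142 140 138]
390 202 [ 0.57  -0.068  0.138] [27 27 28]
340 225 [0.494 0.114 0.011] [145 147 146]
480 180 [ 0.664 -0.455  0.007] [170 170 170]
```

View pics/crop1.png

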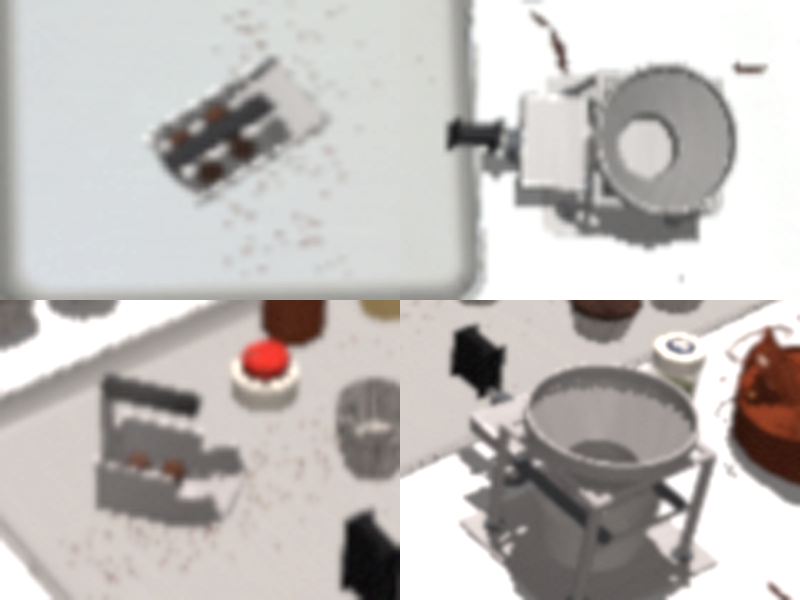

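Run:
```python
from h import *
for n in 'ts':
    d=np.load(n+'0.npz');P=d['P'];px=d['px'].astype(int)
    def box(x0,x1,y0,y1,z0,z1): return (P[...,0]>x0)&(P[...,0]<x1)&(P[...,1]>y0)&(P[...,1]<y1)&(P[...,2]>z0)&(P[...,2]<z1)
    dark=px.max(-1)<75
    m=box(.45,.68,.1,.3,.09,.125)
    q=P[m]; r=cv2.minAreaRect(q[:,:2].astype(np.float32)); print(n,'handle',m.sum(),q.mean(0).round(4),np.median(q[:,2]).round(4),r)
    m=box(.45,.68,.1,.3,.015,.07); q=P[m]; r=cv2.minAreaRect(q[:,:2].astype(np.float32)); print('body',m.sum(),r, 'axis', )
    m=box(.45,.7,-.35,-.1,.178,.196); q=P[m]; 
    (e)=cv2.minEnclosingCircle(q[:,:2].astype(np.float32)); 
    A=np.c_[2*q[:,:2],np.ones(len(q))]; k=np.linalg.lstsq(A,(q[:,:2]**2).sum(1),rcond=None)[0]
    print('rim',m.sum(),e,k[:2],np.sqrt(k[2]+k[0]**2+k[1]**2),np.median(q[:,2]))
    m=box(.45,.7,-.12,.02,.115,.165)&dark; q=P[m]; r=cv2.minAreaRect(q[:,:2].astype(np.float32)); print('grip',m.sum(),q.mean(0),q.max(0),q.min(0),r)
    m=box(.45,.7,-.22,-.09,.096,.11); q=P[m]; r=cv2.minAreaRect(q[:,:2].astype(np.float32)); print('channel',m.sum(),q.mean(0),r)
```

```text
t handle 110 [0.5637 0.2039 0.1079] 0.108 ((0.56500643491745, 0.20350751280784607), (0.01893209107220173, 0.08488322794437408), 35.43086624145508)
body 220 ((0.5374277830123901, 0.18864628672599792), (0.1362437754869461, 0.1789630502462387), 48.538795471191406) axis
rim 134 ((0.5641317963600159, -0.22755715250968933), 0.06452921032905579) [ 0.5642006  -0.22752702] 0.06179633161224502 0.18483451203574552
grip 60 [ 0.57417089 -0.05977779  0.14527559] [ 0.58387866 -0.04008362  0.15759122] [ 0.56308743 -0.08155919  0.11649219] ((0.5736204981803894, -0.060754477977752686), (0.04186481237411499, 0.01858355663716793), 86.55438232421875)
channel 376 [ 0.5691066  -0.14512816  0.10290722] ((0.5661662817001343, -0.15788762271404266), (0.11473545432090759, 0.10647660493850708), 44.92729568481445)
s handle 161 [0.5601 0.1969 0.1053] 0.1066 ((0.5617198944091797, 0.19896498322486877), (0.022450294345617294, 0.08410682529211044), 34.3543815612793)
body 633 ((0.570067286491394, 0.18715199828147888), (0.0749993845820427, 0.11856304109096527), 34.88518524169922) axis
rim 396 ((0.5617383718490601, -0.22716498374938965), 0.06495654582977295) [ 0.56145959 -0.22782837] 0.06211601853857946 0.18428935001976487
grip 183 [ 0.56981028 -0.07004717  0.13721962] [ 0.58275335 -0.0436071   0.15368194] [ 0.55897968 -0.08918817  0.11562919] ((0.5732441544532776, -0.06651531159877777), (0.04364683851599693, 0.023724718019366264), 82.87235260009766)
channel 299 [ 0.54866547 -0.15492436  0.10236817] ((0.5476331114768982, -0.15705826878547668), (0.07993302494287491, 0.12999974191188812), 3.267536163330078)
```

```bash
cat >> h.py <<'E'
def Rs(yaw,tilt): # scoop-style tool rotation: tool x=-scoop x, y=scoop y, then tilt about scoop y (deg, + = lip down)
    x=np.array([np.cos(np.radians(yaw)),np.sin(np.radians(yaw)),0]); y=np.array([-x[1],x[0],0])
    B=np.stack([-x,y,[0,0,-1]],1)
    return R.from_rotvec(np.radians(tilt)*y)*R.from_matrix(B)
def cur():
    o=obs(); q=o['tool_rot']; return np.array(o['eef_pos']), R.from_quat([q[1],q[2],q[3],q[0]])
def plan(p,Rt):
    p0,R0=cur(); s=R0.inv().apply(np.asarray(p)-p0); r=(R0.inv()*Rt).as_rotvec()
    print('mm',(s*1000).round(1),'deg',np.degrees(r).round(1),'| frac',(s/.4).round(4).tolist(),(r/(2*np.pi)).round(4).tolist())
G=np.array([.563,.202,.100])
E
python3 - <<'E'
from h import *
Rt=Rs(-55,-30); zt=Rt.as_matrix()[:,2]; print(zt)
plan(G+.02*zt-.13*zt+[0,0,0.03],Rt)
E
```

```text
[ 0.28678822 -0.40957602 -0.8660254 ]
mm [-390.7 -237.9  -27.7] deg [  8.3 -29.2  31. ] | frac [-0.9768, -0.5949, -0.0692] [0.023, -0.0811, 0.0862]
```

Emit:
play_rows:
  motion:
    - [[-0.1,-0.06,-0.05],[0,0,0]]
    - [[-0.977,-0.595,-0.069],[0.023,-0.081,0.086]]
    - [[-0.977,-0.595,-0.069],[0.023,-0.081,0.086]]
    - [[-0.977,-0.595,-0.069],[0.023,-0.081,0.086]]
    - [[-0.977,-0.595,-0.069],[0.023,-0.081,0.086]]
    - [[-0.977,-0.595,-0.069],[0.023,-0.081,0.086]]
    - [[-0.977,-0.595,-0.069],[0.023,-0.081,0.086]]
    - [[-0.977,-0.595,-0.069],[0.023,-0.081,0.086]]
  fingers: 60

```text
t: 1.05
eef_pos: [0.496, 0.2971, 0.2232]
tool_rot: [0.229, 0.444, 0.858, -0.12]
contact_force: [0.8, -0.5, -0.2]
gripper_width: 0.7
```

Run:
```python
from h import *
Rt=Rs(-55,-30); zt=Rt.as_matrix()[:,2]
plan(G+.02*zt-.13*zt+[0,0,0.03],Rt); o=obs(); print(np.round(o['q'],2),o['t'])
```

```text
mm [-54.1   0.1  28.9] deg [0.  0.  0.2] | frac [-0.1353, 0.0004, 0.0723] [0.0001, 0.0, 0.0007]
[-1.22  0.38  0.35  1.8   0.41  1.17 -0.47] 1.05
```

Emit:
play_rows:
  motion:
    - [[-0.135,0,0.072],[0,0,0.001]]
    - [[-0.135,0,0.072],[0,0,0.001]]
    - [[-0.135,0,0.072],[0,0,0.001]]

```text
t: 1.35
eef_pos: [0.5322, 0.2441, 0.2257]
tool_rot: [0.23, 0.449, 0.855, -0.12]
contact_force: [-0.0, 1.6, -0.1]
gripper_width: 0.705
```

Run:
```python
from h import *
c=cam('wrist'); save(c,'w1'); P=cloud(c)
np.savez('w1.npz',P=P,px=c['pixels'])
Rt=Rs(-55,-30); zt=Rt.as_matrix()[:,2]
plan(G+.02*zt-.13*zt+[0,0,0.03],Rt); o=obs(); print(np.round(o['q'],2),o['t'])
m=(abs(P[...,0]-.56)<.1)&(abs(P[...,1]-.2)<.1)&(P[...,2]>.085)&(P[...,2]<.12)
q=P[m];print(m.sum())
if m.sum(): print(q.mean(0),cv2.minAreaRect(q[:,:2].astype(np.float32)),np.percentile(q[:,2],[5,50,95]))
```

```text
mm [-0.   0.3  0.1] deg [-0.  -0.  -0.2] | frac [-0.0, 0.0007, 0.0002] [-0.0, -0.0001, -0.0006]
[-1.15  0.36  0.38  1.83  0.43  1.12 -0.4 ] 1.4
1335
[0.55553342 0.20902981 0.1056549 ] ((0.5613263845443726, 0.19950559735298157), (0.019645482301712036, 0.08551780879497528), 34.20621871948242) [0.09158473 0.10783861 0.10912236]
```

View pics/w1.png

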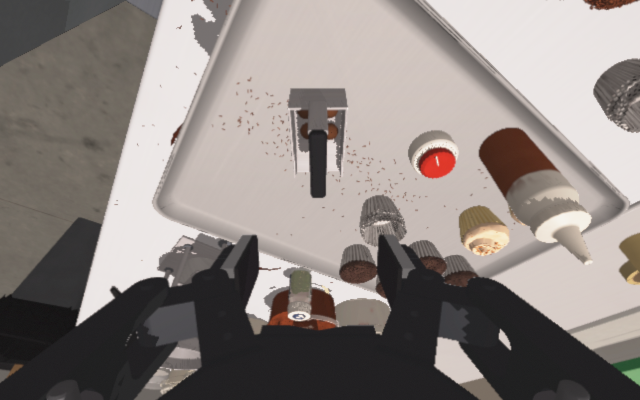

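```bash
sed -i 's/^G=.*/G=np.array([.562,.2005,.100])/' h.py
python3 - <<'E'
from h import *
Rt=Rs(-55.5,-30); zt=Rt.as_matrix()[:,2]
plan(G+.02*zt-.08*zt,Rt)
plan(G+.02*zt,Rt)
E
```

```text
mm [14.4 -1.2 76.4] deg [ 0.2 -0.   0.2] | frac [0.0359, -0.0029, 0.191] [0.0007, -0.0001, 0.0007]
mm [ 14.3  -1.5 156.4] deg [ 0.2 -0.   0.2] | frac [0.0358, -0.0038, 0.391] [0.0007, -0.0001, 0.0007]
```

Emit:
play_rows:
  motion:
    - [[0.036,-0.003,0.1],[0,0,0.001]]
    - [[0.036,-0.003,0.191],[0.001,0,0.001]]
    - [[0.036,-0.003,0.26],[0.001,0,0.001]]
    - [[0.036,-0.004,0.32],[0.001,0,0.001]]
    - [[0.036,-0.004,0.36],[0.001,0,0.001]]
    - [[0.036,-0.004,0.391],[0.001,0,0.001]]
    - [[0.036,-0.004,0.391],[0.001,0,0.001]]

```text
t: 2.1
eef_pos: [0.5666, 0.1929, 0.0811]
tool_rot: [0.228, 0.45, 0.855, -0.122]
contact_force: [0.1, 0.1, 0.2]
gripper_width: 0.705
```

Run:
```python
from h import *
c=cam('wrist'); save(c,'w2'); s=cam('scene'); cv2.imwrite('pics/s2.png',cv2.resize(s['pixels'][150:270,220:400],None,fx=4,fy=4)[...,::-1])
Rt=Rs(-55.5,-30); zt=Rt.as_matrix()[:,2]
plan(G+.02*zt,Rt)
```

```text
mm [-1.3 -0.6  0.8] deg [-0.1 -0.1 -0. ] | frac [-0.0032, -0.0016, 0.0019] [-0.0001, -0.0002, -0.0001]
```

View pics/w2.png

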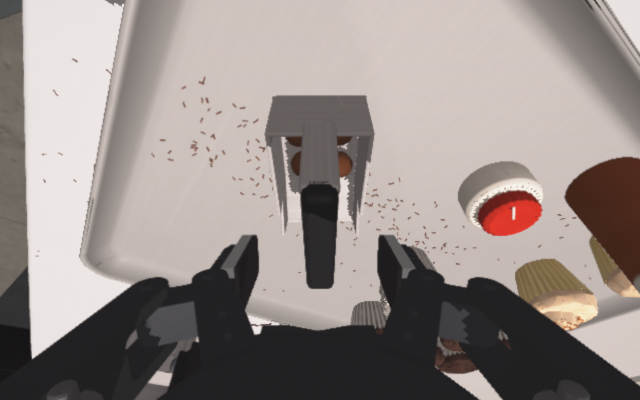

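View pics/s2.png

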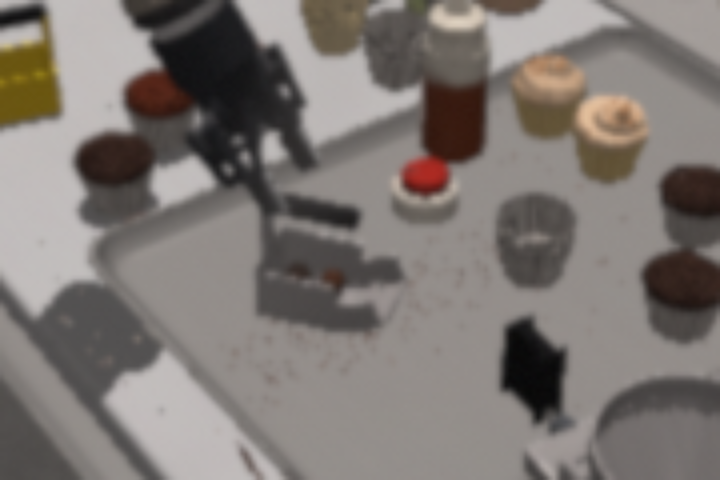

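```bash
cat >> h.py <<'E'
def proj(c,p):
    T=np.linalg.inv(c['pose']); q=T[:3,:3]@np.asarray(p)+T[:3,3]; s=q[:2]/q[2]; s=s*(1+c['k1']*(s@s)); return s*c['f']+[c['cx'],c['cy']]
E
python3 - <<'E'
from h import *
s=cam('scene');w=cam('wrist'); p,Rt=cur(); M=Rt.as_matrix(); P=cloud(s)
for n,a in [('tipL',[0,.03,-.009]),('tipR',[0,-.03,-.009]),('G',[0,0,-.02])]:
    X=p+M@np.array(a); print(n,X.round(3),((proj(s,X)-[220,150])*4).round(),proj(w,X).round())
xs=np.array([np.cos(np.radians(-55.5)),np.sin(np.radians(-55.5)),0])
for k in (-.043,0,.043): print(k,((proj(s,G+k*xs)-[220,150])*4).round(),proj(w,G+k*xs).round())
E
```

```text
tipL [0.59  0.214 0.091] [328. 198.] [369. 229.]
tipR [0.54  0.181 0.091] [300. 240.] [269. 229.]
G [0.562 0.202 0.101] [308. 208.] [319. 236.]
-0.043 [260. 199.] [317. 181.]
0 [309. 210.] [317. 237.]
0.043 [358. 221.] [318. 276.]
```

Run:
```python
from h import *
w=cam('wrist'); p,Rt=cur(); M=Rt.as_matrix(); P=cloud(w)
L=(P-p)@M*1000
for v,u in [(238,252),(238,384),(245,250),(260,240),(290,240),(260,400),(245,390),(230,318),(200,318)]: print(u,v,L[v,u].round(0),w['pixels'][v,u])
m=(L[...,2]>-60)&(L[...,2]<30)&(abs(L[...,1])<60)&(abs(L[...,0])<30)
for lo in range(-60,30,10):
    k=m&(L[...,2]>lo)&(L[...,2]<=lo+10); print(lo,k.sum(), np.nanpercentile(L[k],[5,50,95],axis=0).round(0).tolist() if k.sum()>5 else '')
```

```text
252 238 [ 11. -31. -48.] [32 30 31]
384 238 [ 10.  31. -47.] [36 35 35]
250 245 [ 11. -31. -55.] [31 29 31]
240 260 [ 10. -31. -69.] [32 31 32]
240 290 [  0. -31. -75.] [32 30 32]
400 260 [ 11.  32. -70.] [93 90 90]
390 245 [ 11.  31. -56.] [88 84 84]
318 230 [  9.  -0. -35.] [44 43 44]
318 200 [ 28.  -1. -44.] [31 29 30]
-60 956 [[-9.0, -42.0, -60.0], [7.0, -1.0, -55.0], [11.0, 41.0, -51.0]]
-50 1257 [[-8.0, -35.0, -49.0], [11.0, -1.0, -44.0], [29.0, 33.0, -41.0]]
-40 877 [[3.0, -9.0, -40.0], [12.0, -1.0, -36.0], [20.0, 7.0, -31.0]]
-30 658 [[-14.0, -9.0, -30.0], [-5.0, -1.0, -25.0], [2.0, 7.0, -21.0]]
-20 452 [[-29.0, -9.0, -20.0], [-22.0, -1.0, -16.0], [-15.0, 7.0, -12.0]]
-10 6 [[-30.0, -10.0, -10.0], [-29.0, -1.0, -9.0], [-27.0, 8.0, -8.0]]
0 0 
10 1 
20 192 [[15.0, -34.0, 22.0], [23.0, -31.0, 26.0], [29.0, 31.0, 29.0]]
```

Emit:
play_rows:
  motion:
    - [[0,0,-0.075],[0,0,0]]
    - [[0,0,-0.125],[0,0,0]]
    - [[0,0,-0.125],[0,0,0]]
    - [[0,0,-0.125],[0,0,0]]
    - [[0,0,-0.125],[0,0,0]]
    - [[0,0,-0.125],[0,0,0]]
    - [[0,0,-0.125],[0,0,0]]
  fingers: 18

```text
t: 3.05
eef_pos: [0.5535, 0.2134, 0.1261]
tool_rot: [0.229, 0.451, 0.854, -0.121]
contact_force: [-0.9, 0.4, 0.4]
gripper_width: 0.214
```

Run:
```python
from h import *
w=cam('wrist'); save(w,'w3'); p,Rt=cur(); M=Rt.as_matrix(); P=cloud(w); print(obs()['gripper_width'])
s=cam('scene'); cv2.imwrite('pics/s3.png',cv2.resize(s['pixels'][150:270,220:400],None,fx=4,fy=4)[...,::-1])
L=(P-p)@M*1000
m=(L[...,2]>-90)&(L[...,2]<30)&(abs(L[...,1])<60)&(abs(L[...,0])<13)
for lo in range(-90,30,5):
    k=m&(L[...,2]>lo)&(L[...,2]<=lo+5); print(lo,k.sum(), np.nanpercentile(L[k],[5,50,95],axis=0).round(0).tolist() if k.sum()>5 else '')
```

```text
0.21355853624298332
-90 3345 [[-8.0, -41.0, -90.0], [6.0, 10.0, -89.0], [12.0, 40.0, -85.0]]
-85 1237 [[-5.0, -39.0, -85.0], [11.0, 10.0, -83.0], [13.0, 37.0, -80.0]]
-80 797 [[-5.0, -31.0, -80.0], [11.0, -11.0, -78.0], [13.0, 29.0, -76.0]]
-75 691 [[-10.0, -16.0, -75.0], [4.0, -10.0, -71.0], [11.0, 14.0, -70.0]]
-70 315 [[-9.0, -15.0, -70.0], [10.0, -10.0, -68.0], [11.0, 13.0, -65.0]]
-65 328 [[-8.0, -21.0, -65.0], [10.0, 8.0, -62.0], [11.0, 20.0, -60.0]]
-60 355 [[-2.0, -22.0, -60.0], [7.0, 8.0, -58.0], [11.0, 20.0, -55.0]]
-55 339 [[-7.0, -22.0, -55.0], [7.0, 8.0, -53.0], [11.0, 20.0, -50.0]]
-50 284 [[-8.0, -22.0, -50.0], [7.0, -10.0, -47.0], [11.0, 20.0, -45.0]]
-45 249 [[-0.0, -21.0, -45.0], [8.0, -10.0, -43.0], [11.0, 19.0, -40.0]]
-40 116 [[-10.0, -15.0, -40.0], [10.0, -1.0, -38.0], [11.0, 14.0, -36.0]]
-35 21 [[1.0, -10.0, -35.0], [5.0, 8.0, -34.0], [8.0, 8.0, -33.0]]
-30 0 
-25 0 
-20 0 
-15 0 
-10 0 
-5 0 
0 0 
5 0 
10 80 [[9.0, -7.0, 13.0], [11.0, -1.0, 14.0], [13.0, 5.0, 15.0]]
15 243 [[2.0, -9.0, 15.0], [6.0, -1.0, 17.0], [10.0, 7.0, 20.0]]
20 237 [[-7.0, -9.0, 20.0], [-2.0, -1.0, 22.0], [3.0, 7.0, 25.0]]
25 154 [[-13.0, -9.0, 25.0], [-10.0, -0.0, 27.0], [-6.0, 7.0, 29.0]]
```

View pics/w3.png

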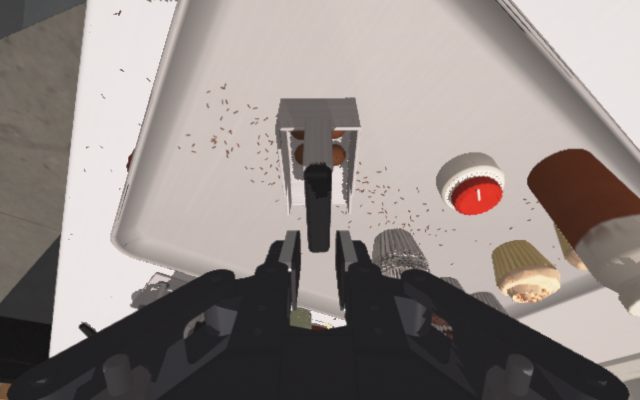

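View pics/s3.png

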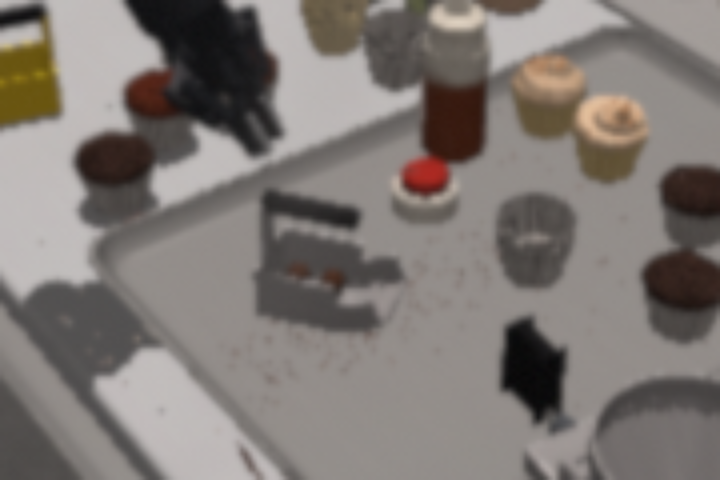

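Run:
```python
from h import *
Rt=Rs(-55.5,-30); zt=Rt.as_matrix()[:,2]
plan(G+.055*zt,Rt)
```

```text
mm [-0.5 -0.4 85.6] deg [-0.1 -0.1 -0.1] | frac [-0.0013, -0.0011, 0.2139] [-0.0002, -0.0002, -0.0003]
```

Emit:
play_rows:
  motion:
    - [[0,0,0],[0,0,0]]
    - [[0,0,0.02],[0,0,0]]
    - [[0,0,0.06],[0,0,0]]
    - [[0,0,0.11],[0,0,0]]
    - [[0,0,0.16],[0,0,0]]
    - [[0,0,0.2],[0,0,0]]
    - [[0,0,0.214],[0,0,0]]
    - [[0,0,0.214],[0,0,0]]
  fingers: 50

```text
t: 3.95
eef_pos: [0.5775, 0.1775, 0.0514]
tool_rot: [0.228, 0.451, 0.854, -0.121]
contact_force: [-0.3, 0.3, -0.3]
gripper_width: 0.588
```

Run:
```python
from h import *
c=cam('wrist'); save(c,'w4'); s=cam('scene'); cv2.imwrite('pics/s4.png',cv2.resize(s['pixels'][150:270,220:400],None,fx=4,fy=4)[...,::-1])
```

```text
(no output)
```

View pics/s4.png

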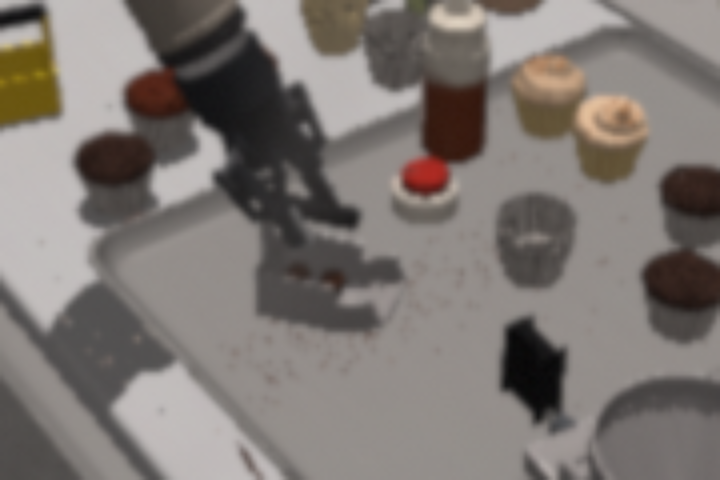

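View pics/w4.png

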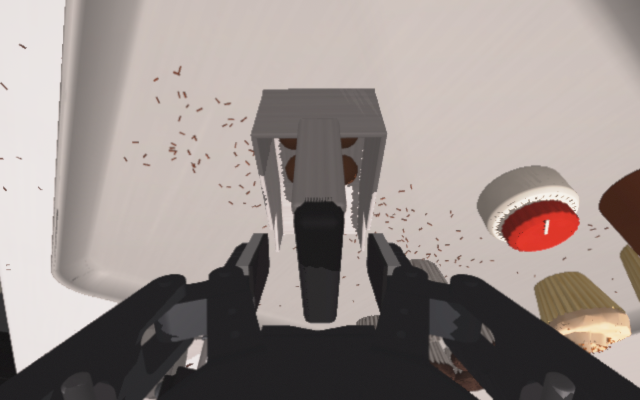

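Emit:
play_rows:
  motion:
    - [[0,0,0],[0,0,0]]
    - [[0,0,0],[0,0,0]]
    - [[0,0,0],[0,0,0]]
    - [[0,0,0],[0,0,0]]
    - [[0,0,0],[0,0,0]]
    - [[0,0,0],[0,0,0]]
    - [[0,0,0],[0,0,0]]
  fingers: 0
  grip_force: 90

```text
t: 4.75
eef_pos: [0.578, 0.1796, 0.0531]
tool_rot: [0.229, 0.451, 0.855, -0.12]
contact_force: [-3.9, 0.9, 6.2]
gripper_width: 0.195
```

Run:
```python
from h import *
c=cam('wrist'); save(c,'w5'); o=obs(); print(o['contact_force'],o['gripper_width']*85.4)
p,Rt=cur();M=Rt.as_matrix();P=cloud(c);L=(P-p)@M*1000
m=(L[...,2]>-90)&(L[...,2]<10)&(abs(L[...,1])<30)&(abs(L[...,0])<13)
for lo in range(-90,10,5):
    k=m&(L[...,2]>lo)&(L[...,2]<=lo+5); print(lo,k.sum(), np.nanpercentile(L[k],[5,50,95],axis=0).round(0).tolist() if k.sum()>5 else '')
```

```text
[-3.05430769  1.05697863  6.18906727] 16.76557725561543
-90 1416 [[-2.0, -30.0, -90.0], [9.0, 14.0, -88.0], [12.0, 30.0, -85.0]]
-85 985 [[-6.0, -28.0, -85.0], [11.0, 9.0, -82.0], [12.0, 28.0, -80.0]]
-80 698 [[-5.0, -28.0, -80.0], [7.0, 9.0, -78.0], [13.0, 26.0, -75.0]]
-75 838 [[-10.0, -14.0, -74.0], [6.0, -1.0, -71.0], [12.0, 12.0, -70.0]]
-70 795 [[1.0, -13.0, -70.0], [8.0, -1.0, -68.0], [11.0, 11.0, -65.0]]
-65 748 [[-6.0, -19.0, -65.0], [-0.0, -1.0, -62.0], [11.0, 16.0, -60.0]]
-60 535 [[-12.0, -20.0, -60.0], [-7.0, -0.0, -58.0], [11.0, 19.0, -56.0]]
-55 241 [[6.0, -22.0, -55.0], [7.0, 7.0, -53.0], [11.0, 20.0, -50.0]]
-50 168 [[6.0, -21.0, -50.0], [7.0, 11.0, -47.0], [11.0, 20.0, -45.0]]
-45 138 [[6.0, -21.0, -45.0], [7.0, 10.0, -43.0], [11.0, 19.0, -41.0]]
-40 25 [[10.0, -16.0, -40.0], [10.0, 11.0, -38.0], [11.0, 14.0, -37.0]]
-35 0 
-30 0 
-25 0 
-20 0 
-15 0 
-10 0 
-5 24 [[7.0, 29.0, -4.0], [9.0, 29.0, -2.0], [13.0, 30.0, -0.0]]
0 41 [[-1.0, 29.0, 0.0], [5.0, 29.0, 3.0], [12.0, 30.0, 5.0]]
5 39 [[-5.0, 29.0, 5.0], [2.0, 29.0, 7.0], [12.0, 30.0, 10.0]]
```

View pics/w5.png

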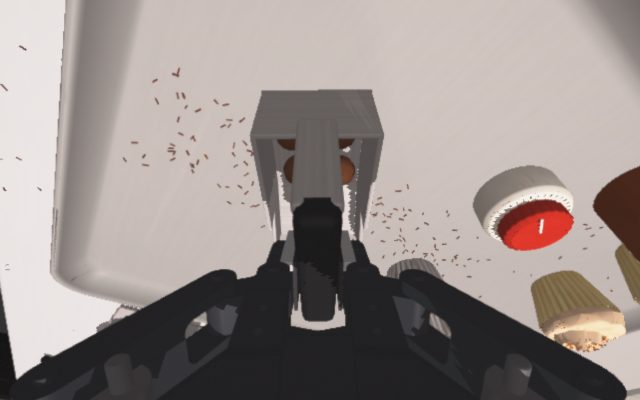

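```bash
cat >> h.py <<'E'
def sp(H,yaw,th,g=.055): # tool pose with handle centre H, scoop yaw, scoop tip th
    Rt=Rs(yaw,th-30); return np.array(H)+g*Rt.as_matrix()[:,2],Rt
def liptoH(lip,yaw,th):
    t=np.radians(th); x=np.array([np.cos(np.radians(yaw)),np.sin(np.radians(yaw)),0]); dx,dz=-.075,.080
    return np.array(lip)+x*(dx*np.cos(t)+dz*np.sin(t))+np.array([0,0,-dx*np.sin(t)+dz*np.cos(t)])
E
python3 - <<'E'
from h import *
plan(*sp([.5624,.2023,.1007+.15],-55.5,0))
E
```

```text
mm [ -74.8    0.3 -130. ] deg [ 0.  -0.1 -0.1] | frac [-0.187, 0.0006, -0.3251] [0.0001, -0.0002, -0.0003]
```

Emit:
play_rows:
  motion:
    - [[-0.01,0,-0.017],[0,0,0]]
    - [[-0.03,0,-0.052],[0,0,0]]
    - [[-0.06,0,-0.104],[0,0,0]]
    - [[-0.09,0,-0.156],[0,0,0]]
    - [[-0.12,0,-0.208],[0,0,0]]
    - [[-0.15,0,-0.26],[0,0,0]]
    - [[-0.175,0,-0.304],[0,0,0]]
    - [[-0.187,0,-0.325],[0,0,0]]

```text
t: 5.6
eef_pos: [0.5785, 0.1795, 0.2058]
tool_rot: [0.229, 0.451, 0.854, -0.118]
contact_force: [-0.2, 0.1, -2.9]
gripper_width: 0.198
```

Run:
```python
from h import *
c=cam('wrist'); save(c,'w6'); s=cam('scene'); cv2.imwrite('pics/s6.png',cv2.resize(s['pixels'][100:250,200:400],None,fx=4,fy=4)[...,::-1])
p,Rt=cur();M=Rt.as_matrix();P=cloud(s)
F=np.array([.563,-.2275]); ax=np.array([np.cos(np.radians(-75)),np.sin(np.radians(-75))])
# sequence : carry to lip 35 mm short of axis at th 0..70
for yaw in (-75,):
  a=np.array([np.cos(np.radians(yaw)),np.sin(np.radians(yaw))])
  for th,z,b in ((0,.235,.08),):
    H=liptoH(np.r_[F-b*a,z],yaw,th); print(H); plan(*sp(H,yaw,th))
print(obs()['q'])
```

```text
[ 0.52288305 -0.0777815   0.315     ]
mm [-211.2 -200.    48. ] deg [ 9.9 -0.2 16.7] | frac [-0.5281, -0.5001, 0.1199] [0.0275, -0.0005, 0.0463]
[-1.02920082  0.37774569  0.40725611  1.85857859  0.4485185   1.00304897
 -0.30456045]
```

View pics/s6.png

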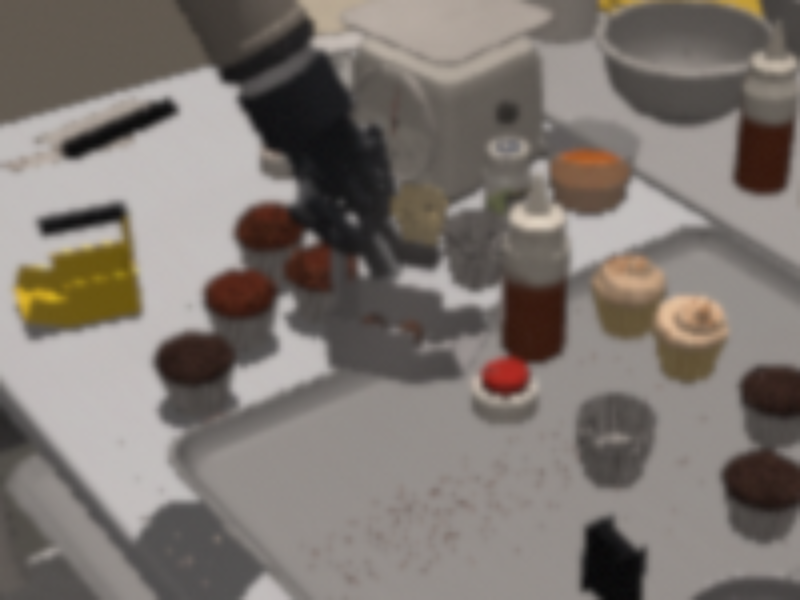

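View pics/w6.png

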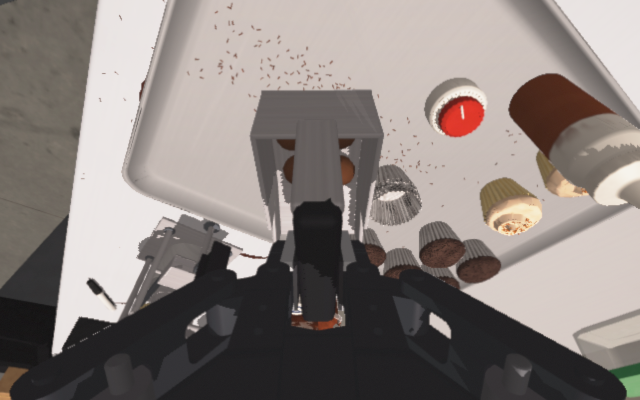

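Emit:
play_rows:
  motion:
    - [[-0.02,-0.019,0.0],[0.001,0,0.002]]
    - [[-0.06,-0.057,0.0],[0.003,0,0.005]]
    - [[-0.12,-0.114,0.0],[0.006,0,0.01]]
    - [[-0.18,-0.17,0.02],[0.009,0,0.015]]
    - [[-0.24,-0.227,0.04],[0.012,0,0.02]]
    - [[-0.3,-0.284,0.06],[0.015,0,0.026]]
    - [[-0.36,-0.34,0.08],[0.018,0,0.031]]
    - [[-0.42,-0.397,0.095],[0.022,0,0.037]]

```text
t: 6.5
eef_pos: [0.5387, -0.0498, 0.2547]
tool_rot: [0.209, 0.564, 0.785, -0.15]
contact_force: [0.7, -0.6, -3.0]
gripper_width: 0.194
```

Run:
```python
from h import *
F=np.array([.563,-.2275]); yaw=-75
a=np.array([np.cos(np.radians(yaw)),np.sin(np.radians(yaw))])
H=liptoH(np.r_[F-.08*a,.235],yaw,0); plan(*sp(H,yaw,0)); print(obs()['q'])
```

```text
mm [-48.8 -25.7  13.3] deg [ 1.8 -0.2  3.1] | frac [-0.1219, -0.0642, 0.0333] [0.0049, -0.0005, 0.0087]
[-0.86140139  0.1806182   0.56219349  1.99243124  0.49654512  1.04400238
 -0.24611558]
```

Emit:
play_rows:
  motion:
    - [[-0.05,-0.026,0.014],[0.002,0,0.003]]
    - [[-0.09,-0.047,0.024],[0.004,0,0.006]]
    - [[-0.115,-0.06,0.031],[0.005,0,0.008]]
    - [[-0.122,-0.064,0.033],[0.005,0,0.009]]
    - [[-0.122,-0.064,0.033],[0.005,0,0.009]]

```text
t: 7.0
eef_pos: [0.5302, -0.1038, 0.2674]
tool_rot: [0.204, 0.589, 0.766, -0.156]
contact_force: [-0.0, -0.2, -2.7]
gripper_width: 0.197
```

Run:
```python
from h import *
c=cam('wrist'); save(c,'w7'); s=cam('scene'); cv2.imwrite('pics/s7.png',cv2.resize(s['pixels'][130:330,250:480],None,fx=3,fy=3)[...,::-1])
P=cloud(s)
F=np.array([.563,-.2275]); yaw=-75
a=np.array([np.cos(np.radians(yaw)),np.sin(np.radians(yaw))])
for th,z,b in ((0,.235,.08),(0,.225,.03),(20,.22,.035),(40,.205,.035)):
  print(th);H=liptoH(np.r_[F-b*a,z],yaw,th); plan(*sp(H,yaw,th))
```

```text
0
mm [-1.3 -0.8  0.5] deg [ 0.  -0.2  0. ] | frac [-0.0031, -0.0019, 0.0013] [0.0001, -0.0005, 0.0001]
0
mm [-39.7  -0.8  34. ] deg [ 0.  -0.2  0. ] | frac [-0.0992, -0.002, 0.0851] [0.0001, -0.0005, 0.0001]
20
mm [-52.   -0.8  30.4] deg [ 0.  19.8  0. ] | frac [-0.1301, -0.002, 0.076] [0.0001, 0.055, 0.0001]
40
mm [-64.5  -0.8  44.8] deg [ 0.  39.8  0. ] | frac [-0.1612, -0.002, 0.1121] [0.0, 0.1106, 0.0001]
```

View pics/s7.png

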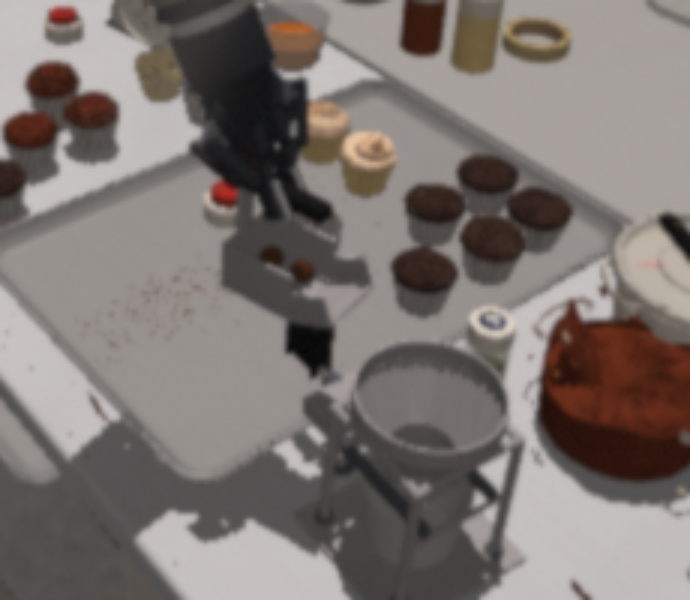

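View pics/w7.png

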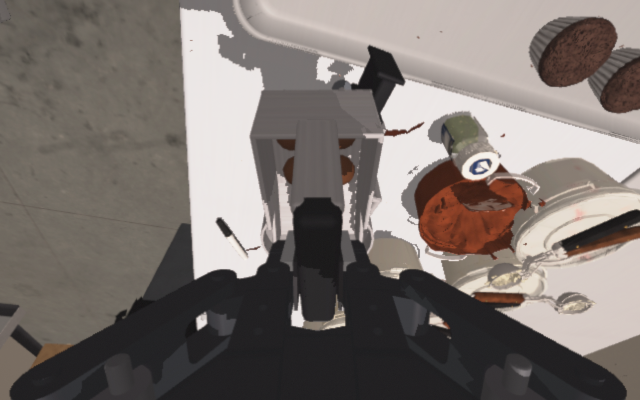

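Run:
```python
from h import *
s=cam('scene'); 
F=np.array([.563,-.2275]); yaw=-75
a=np.array([np.cos(np.radians(yaw)),np.sin(np.radians(yaw))]); n=np.array([-a[1],a[0]])
p,Rt=cur(); H=p-.055*Rt.as_matrix()[:,2]; print('H',H)
lip=H+np.r_[a*.075,-.08]
for k in (-.033,0,.033): print('lip',lip, ((proj(s,lip+np.r_[n*k,0])-[250,130])*3).round())
for ang in range(0,360,90):
    d=np.radians(ang); print('rim',((proj(s,[F[0]+.064*np.cos(d),F[1]+.064*np.sin(d),.186])-[250,130])*3).round())
```

```text
H [ 0.52324193 -0.07644403  0.3148927 ]
lip [ 0.54265336 -0.14888846  0.2348927 ] [329. 326.]
lip [ 0.54265336 -0.14888846  0.2348927 ] [352. 305.]
lip [ 0.54265336 -0.14888846  0.2348927 ] [373. 284.]
rim [485. 360.]
rim [377. 348.]
rim [372. 426.]
rim [488. 440.]
```

Emit:
play_rows:
  motion:
    - [[-0.03,-0.002,0.025],[0,0,0]]
    - [[-0.065,-0.002,0.055],[0,0,0]]
    - [[-0.099,-0.002,0.083],[0,0,0]]
    - [[-0.107,-0.002,0.082],[0,0.014,0]]
    - [[-0.115,-0.002,0.08],[0,0.028,0]]
    - [[-0.122,-0.002,0.078],[0,0.042,0]]
    - [[-0.13,-0.002,0.076],[0,0.055,0]]
    - [[-0.138,-0.002,0.084],[0,0.069,0]]

```text
t: 7.95
eef_pos: [0.547, -0.166, 0.2659]
tool_rot: [0.034, 0.607, 0.793, -0.025]
contact_force: [0.7, 0.1, -4.4]
gripper_width: 0.194
```

Run:
```python
from h import *
s=cam('scene'); cv2.imwrite('pics/s8.png',cv2.resize(s['pixels'][130:330,250:480],None,fx=3,fy=3)[...,::-1])
F=np.array([.563,-.2275]); yaw=-75
a=np.array([np.cos(np.radians(yaw)),np.sin(np.radians(yaw))])
for th,z,b in ((25,.216,.035),(35,.21,.035),(45,.206,.035),(55,.204,.037),(68,.203,.04)):
  print(th);H=liptoH(np.r_[F-b*a,z],yaw,th); plan(*sp(H,yaw,th))
print(obs()['q'])
```

```text
25
mm [5.3 1.  0.4] deg [ 0.1 -0.2 -0.2] | frac [0.0132, 0.0025, 0.0009] [0.0003, -0.0006, -0.0006]
35
mm [-3.6  1.   2.8] deg [ 0.1  9.8 -0.2] | frac [-0.0089, 0.0025, 0.0069] [0.0003, 0.0272, -0.0006]
45
mm [-13.1   1.    4.8] deg [ 0.1 19.8 -0.2] | frac [-0.0327, 0.0026, 0.0121] [0.0004, 0.0549, -0.0005]
55
mm [-20.9   1.1   6.5] deg [ 0.2 29.8 -0.2] | frac [-0.0523, 0.0027, 0.0163] [0.0004, 0.0827, -0.0005]
68
mm [-30.7   1.1   9.6] deg [ 0.2 42.8 -0.2] | frac [-0.0766, 0.0028, 0.0241] [0.0005, 0.1188, -0.0005]
[-0.37549481  0.24714899  0.63458944  1.79238964 -0.08205145  1.10803518
  0.53464504]
```

View pics/s8.png

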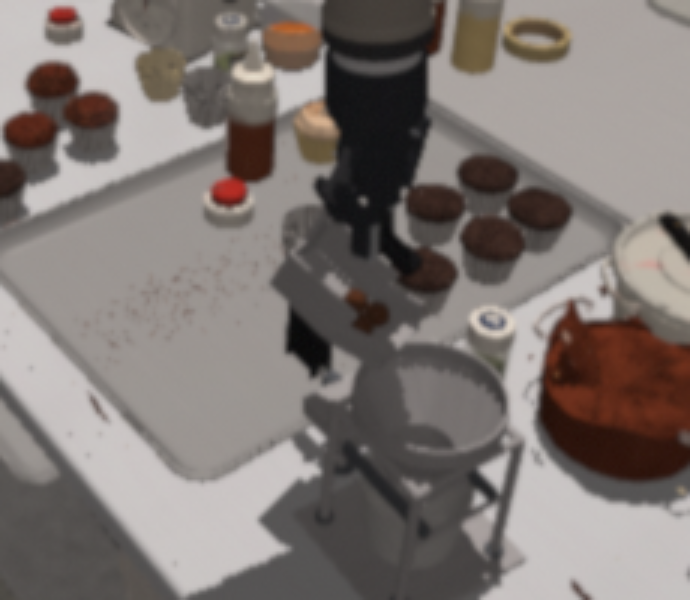

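```bash
cat >> h.py <<'E'
def liplook(s,name,off=(250,130),k=3):
    # project lip corners, handle axis and wall points from tool pose
    p,Rt=cur(); M=Rt.as_matrix(); S=(R.from_rotvec(np.radians(30)*M[:,1])*Rt).as_matrix(); X=-S[:,0];Y=S[:,1];Z=-S[:,2]
    H=p-.055*M[:,2]; im=cv2.resize(s['pixels'][off[1]:off[1]+200,off[0]:off[0]+230],None,fx=k,fy=k,interpolation=cv2.INTER_CUBIC)[...,::-1].copy()
    for (x,y,z),col in [((78,-33,18),(0,255,0)),((78,33,18),(0,255,0)),((-38,-33,48),(0,0,255)),((-38,33,48),(0,0,255)),((-38,-33,0),(255,0,0)),((46,0,98),(0,255,255))]:
        q=(proj(s,H+(X*(x-3)+Y*y+Z*(z-98))/1000)-off)*k; cv2.circle(im,tuple(int(v) for v in q),3,col,-1)
    for a in np.radians(range(0,360,10)):
        q=(proj(s,[.563+.064*np.cos(a),-.2275+.064*np.sin(a),.186])-off)*k; cv2.circle(im,tuple(int(v) for v in q),1,(255,0,255),-1)
    cv2.imwrite('pics/'+name+'.png',im); L=H+(X*75-Z*80)/1000; print('lip',L.round(3),'tip deg',np.degrees(np.arcsin(-X[2])).round(1))
E
python3 - <<'E'
from h import *
liplook(cam('scene'),'s9')
E
```

```text
lip [ 0.554 -0.199  0.216] tip deg 24.9
```

View pics/s9.png

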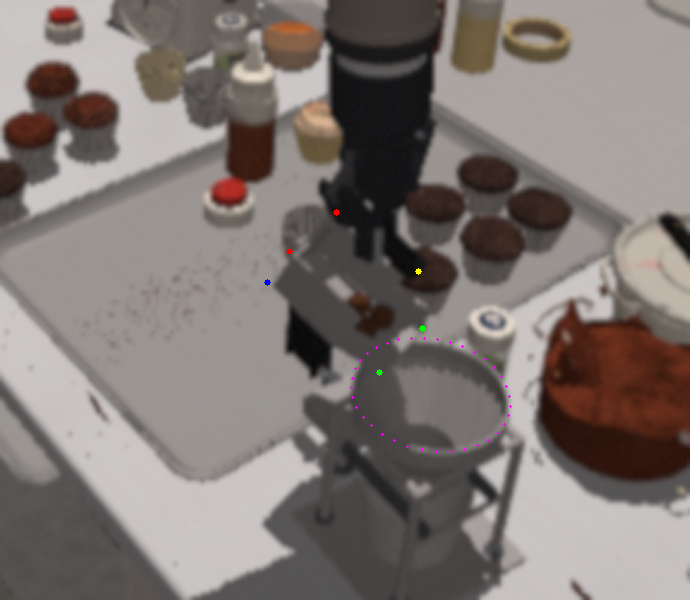

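Run:
```python
from h import *
s=cam('scene'); cv2.imwrite('pics/s10.png',np.clip(cv2.resize(s['pixels'][190:280,330:430],None,fx=6,fy=6,interpolation=cv2.INTER_LANCZOS4)*1.3,0,255)[...,::-1])
w=cam('wrist');save(w,'w10')
```

```text
[ WARN:0@2.926] global loadsave.cpp:1063 imwrite_ Unsupported depth image for selected encoder is fallbacked to CV_8U.
```

View pics/s10.png

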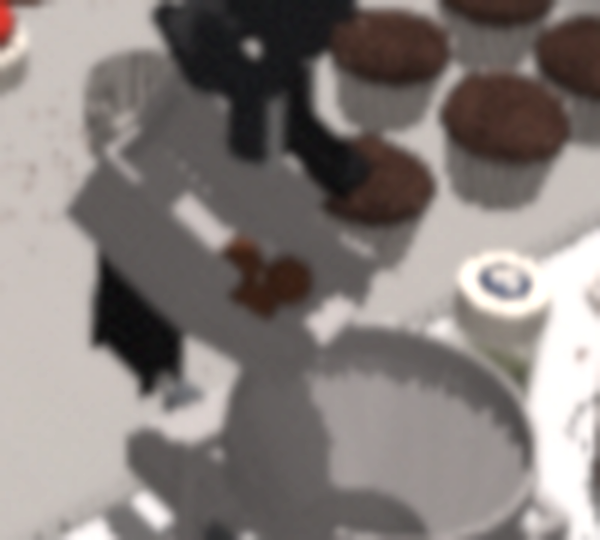

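View pics/w10.png

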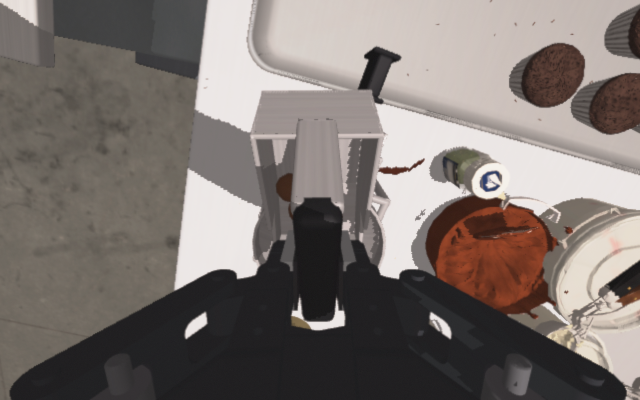

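Emit:
play_rows:
  motion:
    - [[0.007,0.002,0.002],[0,0.009,0]]
    - [[-0.001,0.002,0.004],[0,0.018,0]]
    - [[-0.009,0.002,0.007],[0,0.027,0]]
    - [[-0.017,0.002,0.009],[0,0.036,0]]
    - [[-0.025,0.002,0.011],[0,0.046,0]]
    - [[-0.033,0.002,0.012],[0,0.055,0]]
    - [[-0.033,0.002,0.012],[0,0.055,0]]

```text
t: 8.85
eef_pos: [0.5498, -0.181, 0.26]
tool_rot: [-0.102, 0.605, 0.786, 0.076]
contact_force: [0.2, -0.7, -4.1]
gripper_width: 0.196
```

Run:
```python
from h import *
s=cam('scene'); liplook(s,'s11')
cv2.imwrite('pics/s11b.png',np.clip(cv2.resize(s['pixels'][190:290,320:440],None,fx=5,fy=5,interpolation=cv2.INTER_CUBIC)*1.3,0,255).astype(np.uint8)[...,::-1])
F=np.array([.563,-.2275]); yaw=-75
a=np.array([np.cos(np.radians(yaw)),np.sin(np.radians(yaw))])
for th,z,b in ((45,.206,.035),(55,.204,.037),(62,.203,.038),(70,.203,.038)):
  print(th);H=liptoH(np.r_[F-b*a,z],yaw,th); plan(*sp(H,yaw,th))
print(obs()['q'])
```

```text
lip [ 0.553 -0.191  0.204] tip deg 44.6
45
mm [-2.9  0.3 -3.1] deg [-0.2  0.4 -0.1] | frac [-0.0074, 0.0007, -0.0077] [-0.0005, 0.0011, -0.0004]
55
mm [-10.9   0.3  -4.1] deg [-0.2 10.4 -0.1] | frac [-0.0273, 0.0007, -0.0103] [-0.0005, 0.0289, -0.0004]
62
mm [-17.1   0.3  -4.3] deg [-0.2 17.4 -0.2] | frac [-0.0427, 0.0007, -0.0108] [-0.0005, 0.0483, -0.0004]
70
mm [-25.1   0.3  -4.9] deg [-0.2 25.4 -0.2] | frac [-0.0627, 0.0008, -0.0123] [-0.0004, 0.0705, -0.0005]
[-0.08901437  0.40820096  0.58504331  1.63073014 -0.4151845   1.36763137
  0.86328555]
```

View pics/s11b.png

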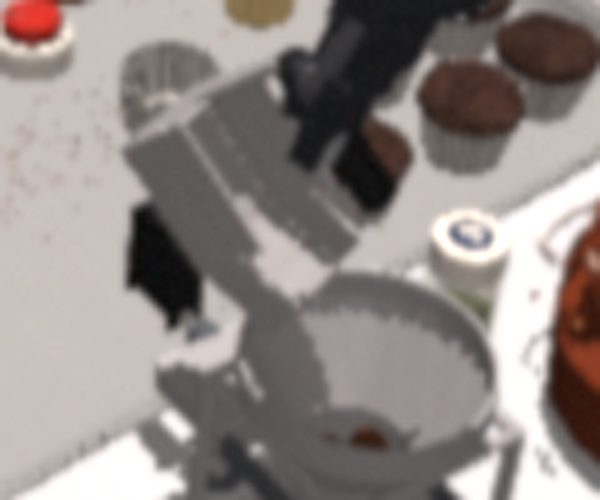

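Emit:
play_rows:
  motion:
    - [[-0.015,0.001,-0.009],[0,0.012,0]]
    - [[-0.027,0.001,-0.01],[0,0.029,0]]
    - [[-0.043,0.001,-0.011],[0,0.048,0]]
    - [[-0.063,0.001,-0.012],[0,0.068,0]]
    - [[-0.063,0.001,-0.012],[0,0.068,0]]
    - [[-0.063,0.001,-0.012],[0,0.068,0]]

```text
t: 9.5
eef_pos: [0.557, -0.2039, 0.2572]
tool_rot: [-0.267, 0.575, 0.747, 0.201]
contact_force: [-0.2, 0.1, -2.5]
gripper_width: 0.196
```

Run:
```python
from h import *
s=cam('scene');t=cam('top')
a=cv2.resize(s['pixels'][190:290,320:440],(600,500),interpolation=cv2.INTER_CUBIC)
cv2.imwrite('pics/s12.png',np.clip(a*1.3,0,255).astype(np.uint8)[...,::-1])
F=np.array([.563,-.2275]); yaw=-75
a=np.array([np.cos(np.radians(yaw)),np.sin(np.radians(yaw))])
for th,z,b in ((70,.203,.038),(45,.215,.05),(25,.235,.07),(0,.25,.1),):
  print(th);H=liptoH(np.r_[F-b*a,z],yaw,th); plan(*sp(H,yaw,th))
print(obs()['q'],obs()['contact_force'])
```

```text
70
mm [-1.6 -1.2 -0.4] deg [-0.2  1.  -0. ] | frac [-0.004, -0.0031, -0.0011] [-0.0005, 0.0029, -0.0001]
45
mm [35.1 -1.2 12.8] deg [ -0.2 -24.    0. ] | frac [0.0877, -0.003, 0.0321] [-0.0005, -0.0666, 0.0]
25
mm [73.3 -1.2 27.1] deg [ -0.2 -44.    0.1] | frac [0.1832, -0.0029, 0.0677] [-0.0005, -0.1221, 0.0001]
0
mm [109.4  -1.1  58.9] deg [ -0.2 -69.    0.1] | frac [0.2736, -0.0027, 0.1473] [-0.0005, -0.1915, 0.0003]
[ 0.2116397   0.65860816  0.50203099  1.39675775 -0.66770945  1.76042436
  1.05354988] [ 1.14998974  1.08707459 -2.40327655]
```

View pics/s12.png

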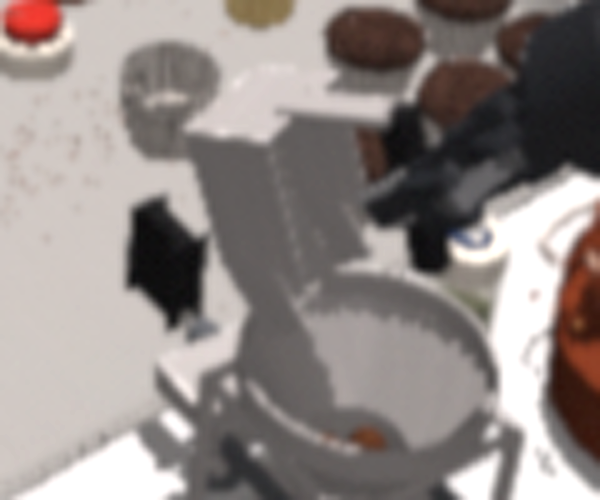

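Emit:
play_rows:
  motion:
    - [[0.03,-0.003,0.008],[0,-0.022,0]]
    - [[0.06,-0.003,0.018],[0,-0.044,0]]
    - [[0.088,-0.003,0.028],[0,-0.066,0]]
    - [[0.12,-0.003,0.042],[0,-0.085,0]]
    - [[0.15,-0.003,0.055],[0,-0.105,0]]
    - [[0.183,-0.003,0.068],[0,-0.122,0]]
    - [[0.205,-0.003,0.085],[0,-0.14,0]]
    - [[0.23,-0.003,0.105],[0,-0.158,0]]

```text
t: 10.4
eef_pos: [0.5313, -0.1059, 0.2866]
tool_rot: [0.126, 0.599, 0.785, -0.093]
contact_force: [-0.1, 0.2, -3.0]
gripper_width: 0.196
```

Run:
```python
from h import *
w=cam('wrist');save(w,'w13'); t=cam('top'); cv2.imwrite('pics/t13.png',np.clip(cv2.resize(t['pixels'][150:260,360:490],None,fx=5,fy=5,interpolation=cv2.INTER_CUBIC)*1.3,0,255).astype(np.uint8)[...,::-1])
F=np.array([.563,-.2275]); yaw=-75
a=np.array([np.cos(np.radians(yaw)),np.sin(np.radians(yaw))])
H=liptoH(np.r_[F-.1*a,.25],yaw,0); plan(*sp(H,yaw,0))
plan(*sp([.5624,.2023,.30],-55.5,0))
```

```text
mm [15.3 -1.7 -2.8] deg [  0.4 -12.2   0.9] | frac [0.0381, -0.0043, -0.0069] [0.001, -0.0339, 0.0024]
mm [252.8 122.1 -47.6] deg [ -7.5 -12.1 -17. ] | frac [0.632, 0.3052, -0.119] [-0.021, -0.0336, -0.0472]
```

View pics/w13.png

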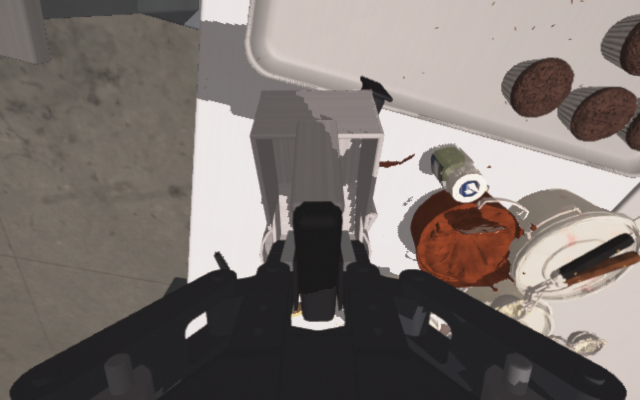

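View pics/t13.png

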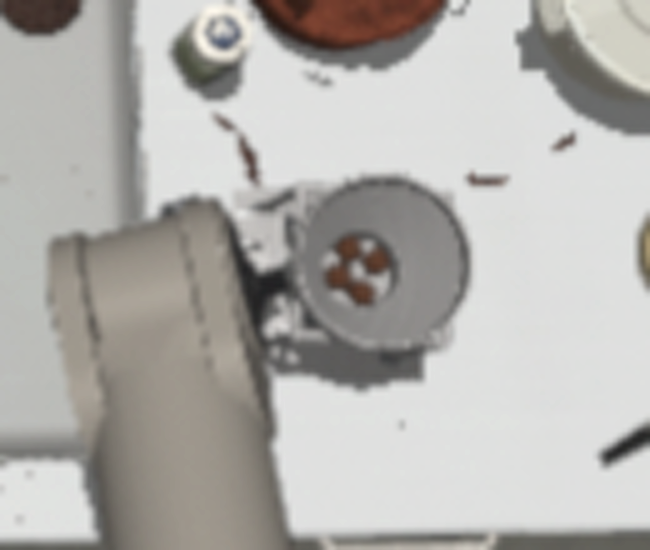

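Emit:
play_rows:
  motion:
    - [[0.05,0.02,-0.015],[-0.002,-0.008,-0.004]]
    - [[0.14,0.065,-0.03],[-0.005,-0.018,-0.011]]
    - [[0.23,0.11,-0.045],[-0.008,-0.028,-0.018]]
    - [[0.33,0.16,-0.062],[-0.011,-0.034,-0.025]]
    - [[0.43,0.21,-0.08],[-0.014,-0.034,-0.032]]
    - [[0.52,0.25,-0.1],[-0.017,-0.034,-0.039]]
    - [[0.59,0.285,-0.112],[-0.02,-0.034,-0.045]]
    - [[0.632,0.305,-0.119],[-0.021,-0.034,-0.047]]

```text
t: 11.3
eef_pos: [0.5774, 0.1835, 0.2527]
tool_rot: [0.23, 0.448, 0.856, -0.119]
contact_force: [0.5, -0.0, -2.0]
gripper_width: 0.197
```

Run:
```python
from h import *
plan(*sp([.5624,.2023,.15],-55.5,0))
plan(*sp([.5624,.2023,.104],-55.5,0))
```

```text
mm [ 72.3  -2.  131.8] deg [0.2 0.1 0.2] | frac [0.1807, -0.0051, 0.3296] [0.0006, 0.0002, 0.0004]
mm [ 95.3  -2.1 171.6] deg [0.2 0.1 0.2] | frac [0.2383, -0.0054, 0.4291] [0.0006, 0.0002, 0.0004]
```

Emit:
play_rows:
  motion:
    - [[0.03,-0.005,0.055],[0.001,0,0]]
    - [[0.08,-0.005,0.146],[0.001,0,0]]
    - [[0.13,-0.005,0.237],[0.001,0,0]]
    - [[0.181,-0.005,0.33],[0.001,0,0]]
    - [[0.21,-0.005,0.38],[0.001,0,0]]
    - [[0.225,-0.005,0.405],[0.001,0,0]]
    - [[0.232,-0.005,0.419],[0.001,0,0]]
    - [[0.232,-0.005,0.419],[0.001,0,0]]

```text
t: 12.1
eef_pos: [0.5787, 0.1795, 0.0617]
tool_rot: [0.229, 0.449, 0.855, -0.122]
contact_force: [-0.4, -0.0, -2.1]
gripper_width: 0.193
```

Run:
```python
from h import *
o=obs();print(o['contact_force'])
plan(*sp([.5624,.2023,.1007],-55.5,0))
s=cam('scene'); cv2.imwrite('pics/s14.png',cv2.resize(s['pixels'][150:250,240:360],None,fx=6,fy=6,interpolation=cv2.INTER_CUBIC)[...,::-1])
```

```text
[-0.36884075 -0.03539238 -2.13844257]
mm [ 4.8 -0.4  7.2] deg [-0.1  0.1  0.1] | frac [0.0119, -0.0011, 0.018] [-0.0003, 0.0002, 0.0003]
```

View pics/s14.png

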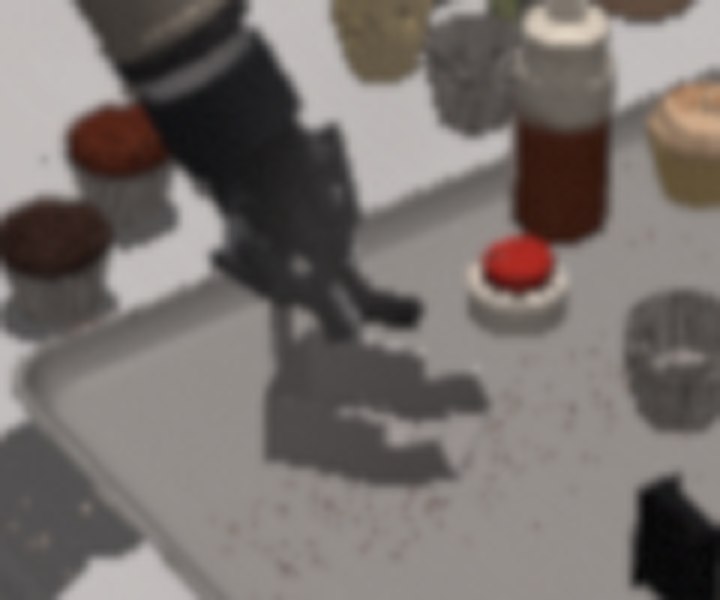

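Emit:
play_rows:
  motion:
    - [[0.005,-0.001,0.007],[0,0,0]]
    - [[0.008,-0.001,0.012],[0,0,0]]
    - [[0.01,-0.001,0.015],[0,0,0]]
    - [[0.011,-0.001,0.017],[0,0,0]]
    - [[0.012,-0.001,0.018],[0,0,0]]
    - [[0.012,-0.001,0.018],[0,0,0]]

```text
t: 12.75
eef_pos: [0.5783, 0.18, 0.0536]
tool_rot: [0.229, 0.449, 0.855, -0.121]
contact_force: [0.4, -0.4, -2.3]
gripper_width: 0.191
```

Emit:
play_rows:
  motion:
    - [[0.0012,0,0.0022],[0,0,0]]
    - [[0.0012,0,0.0022],[0,0,0]]
    - [[0.0025,0,0.0043],[0,0,0]]
    - [[0.0025,0,0.0043],[0,0,0]]

```text
t: 13.15
eef_pos: [0.5786, 0.1797, 0.0533]
tool_rot: [0.23, 0.45, 0.855, -0.122]
contact_force: [-5.8, -0.7, 13.5]
gripper_width: 0.197
```

Emit:
play_rows:
  motion:
    - [[0,0,0],[0,0,0]]
    - [[0,0,0],[0,0,0]]
    - [[0,0,0],[0,0,0]]
    - [[0,0,0],[0,0,0]]
    - [[0,0,0],[0,0,0]]
  fingers: 45

```text
t: 13.65
eef_pos: [0.5786, 0.1797, 0.0531]
tool_rot: [0.23, 0.45, 0.855, -0.122]
contact_force: [-1.0, -0.5, 0.5]
gripper_width: 0.526
```

Run:
```python
from h import *
o=obs();print(o['contact_force'],o['gripper_width']*85.4)
w=cam('wrist');save(w,'w15')
p,Rt=cur();M=Rt.as_matrix();print(M)
P=cloud(w);L=(P-p)@M*1000
```

```text
[-0.95861532 -0.52722305  0.49215604] 44.89448224521183
[[-0.49034774  0.82423174  0.28319805]
 [ 0.71235212  0.56625044 -0.41462621]
 [-0.5021091  -0.00157429 -0.86480285]]
```

View pics/w15.png

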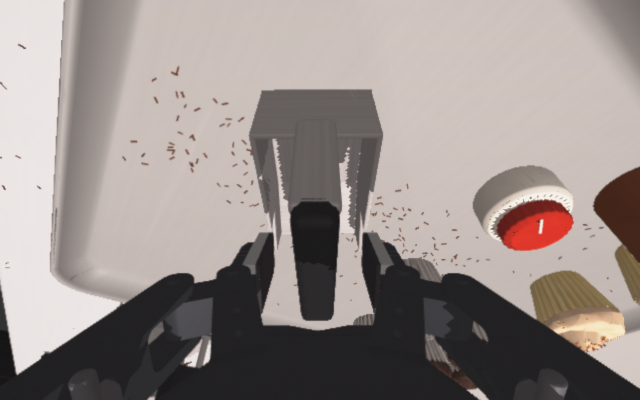

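Released, scoop empty and standing. Back off along the tool axis, then plan the grip.

Emit:
play_rows:
  motion:
    - [[0,0,-0.04],[0,0,0]]
    - [[0,0,-0.12],[0,0,0]]
    - [[0,0,-0.22],[0,0,0]]
    - [[0,0,-0.32],[0,0,0]]
    - [[0,0,-0.4],[0,0,0]]
    - [[0,0,-0.42],[0,0,0]]

```text
t: 14.3
eef_pos: [0.5314, 0.2526, 0.2012]
tool_rot: [0.23, 0.449, 0.855, -0.119]
contact_force: [-0.4, 0.7, -0.2]
gripper_width: 0.529
```

Run:
```python
from h import *
s=cam('scene');t=cam('top')
cv2.imwrite('pics/s16.png',np.hstack([cv2.resize(s['pixels'][170:250,260:360],(400,320)),cv2.resize(t['pixels'][170:240,270:360],(400,320))])[...,::-1])
P=cloud(t); 
def box(x0,x1,y0,y1,z0,z1): return (P[...,0]>x0)&(P[...,0]<x1)&(P[...,1]>y0)&(P[...,1]<y1)&(P[...,2]>z0)&(P[...,2]<z1)
m=box(.45,.68,.1,.3,.095,.12); q=P[m]; print(m.sum(),q.mean(0),cv2.minAreaRect(q[:,:2].astype(np.float32)) if m.sum() else 0)
# grip tops from top and scene
for n,c in (('t',t),('s',s)):
    P=cloud(c); dark=c['pixels'].max(-1)<80
    m=box(.53,.61,-.12,-.02,.13,.156)&dark; q=P[m]; print(n,m.sum(),q.mean(0),np.percentile(q,[2,98],axis=0),cv2.minAreaRect(q[:,:2].astype(np.float32)))
```

```text
112 [0.56463838 0.20307995 0.10804677] ((0.5652316212654114, 0.20306333899497986), (0.01916768215596676, 0.08561830967664719), 35.65355682373047)
t 54 [ 0.57479631 -0.06077842  0.1477045 ] [[ 0.5655088  -0.08141707  0.13578434]
 [ 0.58430364 -0.04105341  0.15464405]] ((0.5747217535972595, -0.061245061457157135), (0.04095980525016785, 0.018326377496123314), 87.63904571533203)
s 125 [ 0.57022621 -0.06947222  0.14388797] [[ 0.56132333 -0.08838208  0.13051458]
 [ 0.58027397 -0.04514492  0.15277454]] ((0.5719659328460693, -0.0665147602558136), (0.04646835848689079, 0.020830754190683365), 86.75289154052734)
```

View pics/s16.png

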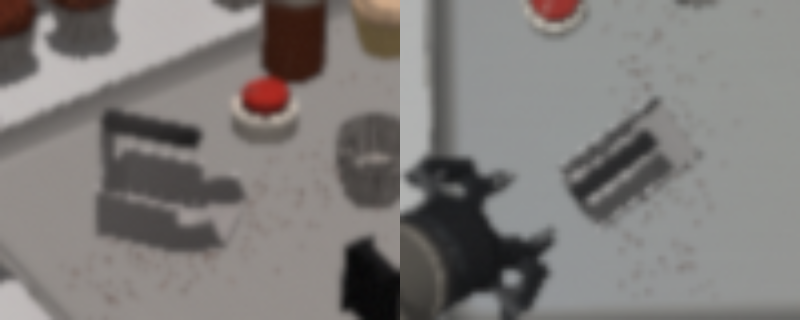

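Run:
```python
from h import *
plan([.573,-.064,.195],Rs(-93,0)); print(obs()['q'])
```

```text
mm [-242.5 -143.9  145.2] deg [ 9.9 29.  36.7] | frac [-0.6062, -0.3597, 0.3629] [0.0274, 0.0805, 0.1019]
[-1.14153563  0.39494782  0.36735087  1.84277925  0.4310329   1.07438406
 -0.42564669]
```

Emit:
play_rows:
  motion:
    - [[-0.1,-0.06,0.02],[0.004,0.013,0.017]]
    - [[-0.2,-0.12,0.08],[0.009,0.026,0.034]]
    - [[-0.3,-0.18,0.15],[0.013,0.04,0.05]]
    - [[-0.4,-0.24,0.22],[0.018,0.053,0.067]]
    - [[-0.5,-0.3,0.29],[0.023,0.067,0.085]]
    - [[-0.606,-0.36,0.363],[0.027,0.08,0.102]]
    - [[-0.606,-0.36,0.363],[0.027,0.08,0.102]]
    - [[-0.606,-0.36,0.363],[0.027,0.08,0.102]]
  fingers: 55

```text
t: 15.2
eef_pos: [0.5712, -0.0722, 0.1932]
tool_rot: [0.002, 0.73, 0.684, -0.002]
contact_force: [-0.3, 0.5, 0.4]
gripper_width: 0.646
```

Run:
```python
from h import *
w=cam('wrist');save(w,'w17'); P=cloud(w); dark=w['pixels'].max(-1)<70
def box(x0,x1,y0,y1,z0,z1): return (P[...,0]>x0)&(P[...,0]<x1)&(P[...,1]>y0)&(P[...,1]<y1)&(P[...,2]>z0)&(P[...,2]<z1)
m=box(.53,.61,-.12,-.02,.14,.156); q=P[m]; print(m.sum(),q.mean(0),np.percentile(q,[1,99],axis=0),cv2.minAreaRect(q[:,:2].astype(np.float32)))
plan([.573,-.064,.195],Rs(-93,0)); print(obs()['q'])
```

```text
1273 [ 0.57488018 -0.06612695  0.14945942] [[ 0.56172394 -0.08864861  0.14161269]
 [ 0.58743794 -0.04498181  0.15173478]] ((0.5746378302574158, -0.0671357661485672), (0.04393765702843666, 0.025492670014500618), 86.23934173583984)
mm [ 4.   1.3 -1.9] deg [ 0.   0.2 -0.4] | frac [0.01, 0.0033, -0.0047] [0.0001, 0.0006, -0.0011]
[-0.40454432  0.34474795  0.52299365  1.83240174 -0.1953017   1.01541272
  0.13693596]
```

View pics/w17.png

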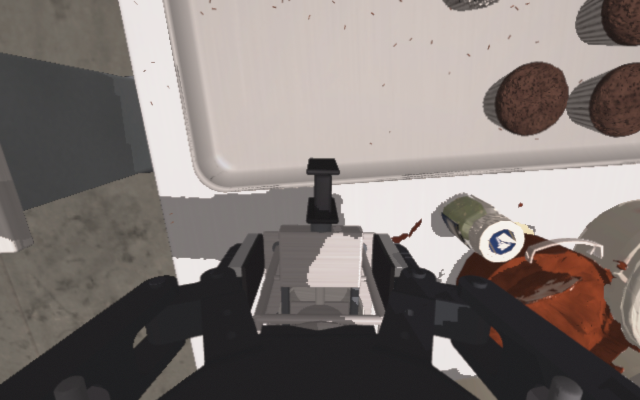

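Run:
```python
from h import *
plan([.5745,-.0665,.14],Rs(-93.8,0)); plan([.5745,-.0665,.075],Rs(-93.8,0))
```

```text
mm [ 1.8  2.9 53.1] deg [0.  0.2 0.4] | frac [0.0046, 0.0073, 0.1328] [0.0001, 0.0006, 0.0011]
mm [  2.1   2.9 118.1] deg [0.  0.2 0.4] | frac [0.0052, 0.0072, 0.2953] [0.0001, 0.0006, 0.0011]
```

Emit:
play_rows:
  motion:
    - [[0.005,0.007,0.04],[0,0,0.001]]
    - [[0.005,0.007,0.09],[0,0,0.001]]
    - [[0.005,0.007,0.13],[0,0,0.001]]
    - [[0.005,0.007,0.133],[0,0.001,0.001]]
    - [[0.005,0.007,0.133],[0,0.001,0.001]]

```text
t: 15.75
eef_pos: [0.5737, -0.0651, 0.1392]
tool_rot: [-0.001, 0.729, 0.684, 0.0]
contact_force: [-0.1, 0.6, -0.4]
gripper_width: 0.647
```

Run:
```python
from h import *
w=cam('wrist');save(w,'w18'); P=cloud(w); p,Rt=cur(); L=(P-p)@Rt.as_matrix()*1000
m=(P[...,2]>.14)&(P[...,2]<.156)&(abs(P[...,0]-.574)<.03)&(abs(P[...,1]+.066)<.04); q=L[m]; print(m.sum(),cv2.minAreaRect(q[:,:2].astype(np.float32)),np.percentile(q,[1,99],axis=0).round(1))
m=(L[...,2]>-75)&(L[...,2]<-38)&(abs(L[...,1])<36)&(abs(L[...,1])>20)&(abs(L[...,0])<13);q=L[m];print(np.percentile(q,[1,5,50,95,99],axis=0).round(1))
plan([.5745,-.0665,.075],Rs(-93.8,0))
```

```text
2122 ((-1.5551719665527344, 0.5078372955322266), (44.22121047973633, 25.771875381469727), 0.7553601861000061) [[-22.7 -11.7 -11.5]
 [ 20.3  12.6  -0.7]]
[[-10.9 -34.8 -74.8]
 [ -9.1 -33.2 -74.4]
 [  6.7  26.3 -61.8]
 [ 10.9  31.5 -42.6]
 [ 11.1  33.  -39.4]]
mm [-1.1  0.1 65. ] deg [ 0.  -0.1  0.1] | frac [-0.0028, 0.0003, 0.1625] [0.0001, -0.0004, 0.0003]
```

View pics/w18.png

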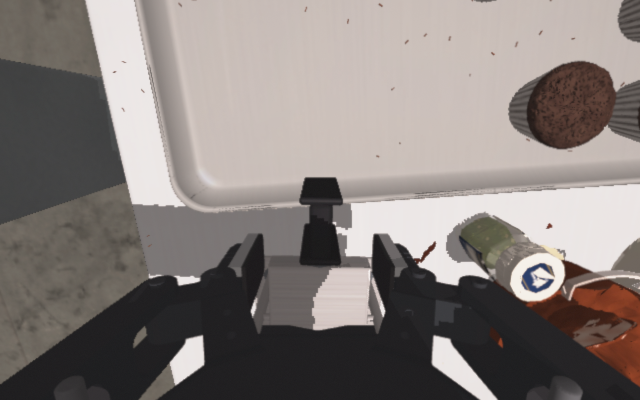

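Emit:
play_rows:
  motion:
    - [[-0.003,0,0.03],[0,0,0]]
    - [[-0.003,0,0.07],[0,0,0]]
    - [[-0.003,0,0.11],[0,0,0]]
    - [[-0.003,0,0.145],[0,0,0]]
    - [[-0.003,0,0.162],[0,0,0]]
    - [[-0.003,0,0.162],[0,0,0]]

```text
t: 16.4
eef_pos: [0.5737, -0.0665, 0.0743]
tool_rot: [-0.001, 0.73, 0.684, 0.0]
contact_force: [0.2, -0.2, 0.2]
gripper_width: 0.646
```

Run:
```python
from h import *
w=cam('wrist');save(w,'w19'); s=cam('scene'); cv2.imwrite('pics/s19.png',cv2.resize(s['pixels'][190:300,310:430],None,fx=5,fy=5,interpolation=cv2.INTER_CUBIC)[...,::-1])
print(obs()['contact_force']);plan([.5745,-.0665,.075],Rs(-93.8,0))
```

```text
[0.35479554 0.04713761 0.18154861]
mm [ 0.1 -0.3  0.6] deg [ 0.1 -0.1  0.1] | frac [0.0004, -0.0006, 0.0014] [0.0002, -0.0004, 0.0003]
```

View pics/w19.png

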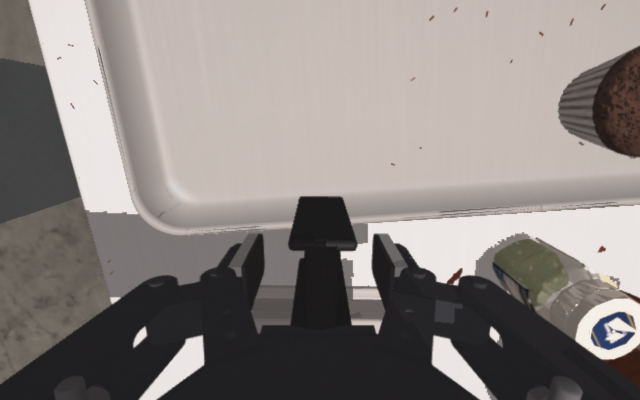

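View pics/s19.png

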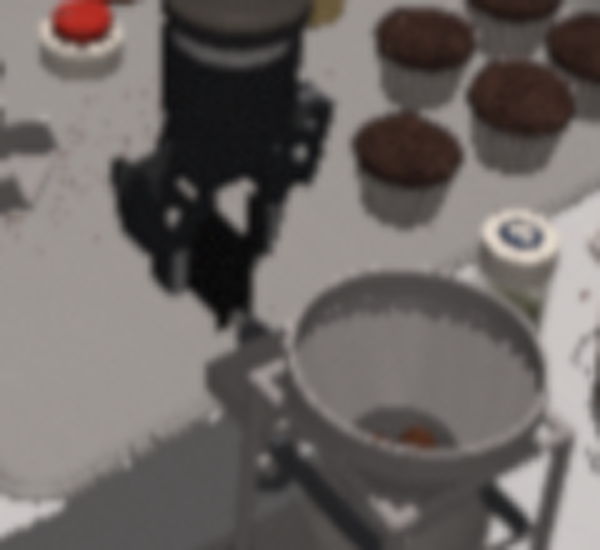

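Emit:
play_rows:
  motion:
    - [[0,0,0],[0,0,0]]
    - [[0,0,0],[0,0,0]]
    - [[0,0,0],[0,0,0]]
    - [[0,0,0],[0,0,0]]
    - [[0,0,0],[0,0,0]]
    - [[0,0,0],[0,0,0]]
    - [[0,0,0],[0,0,0]]
    - [[0,0,0],[0,0,0]]
  fingers: 0
  grip_force: 90

```text
t: 17.3
eef_pos: [0.5755, -0.0667, 0.0762]
tool_rot: [-0.0, 0.73, 0.684, 0.002]
contact_force: [0.6, 0.3, 5.9]
gripper_width: 0.152
```

Run:
```python
from h import *
w=cam('wrist');save(w,'w20'); o=obs(); print(o['contact_force'],o['gripper_width']*85.4); p,Rt=cur(); print(p,Rt.as_matrix()[:,0])
d=np.array([np.cos(np.radians(86.2)),np.sin(np.radians(86.2)),0]); print((Rt.inv().apply(d)).round(4))
```

```text
[1.14590346 0.18197158 4.41638564] 12.935853352252252
[ 0.57547521 -0.06669108  0.07623351] [0.06533019 0.99786003 0.00270532]
[1.0e+00 9.0e-04 2.7e-03]
```

View pics/w20.png

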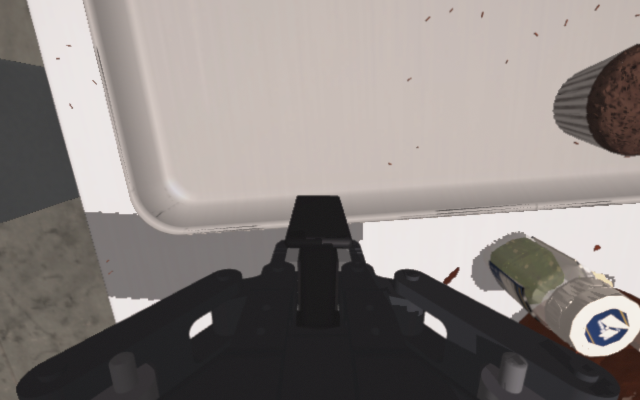

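Emit:
play_rows:
  motion:
    - [[0.02,0,0],[0,0,0]]
    - [[0.045,0,0],[0,0,0]]
    - [[0.07,0,0],[0,0,0]]
    - [[0.095,0,0],[0,0,0]]
    - [[0.12,0,0],[0,0,0]]
    - [[0.14,0,0],[0,0,0]]
    - [[0.155,0,0],[0,0,0]]
    - [[0.155,0,0],[0,0,0]]

```text
t: 18.15
eef_pos: [0.5801, -0.0079, 0.0763]
tool_rot: [0.002, 0.731, 0.683, 0.001]
contact_force: [3.6, -9.7, -2.3]
gripper_width: 0.154
```

Run:
```python
from h import *
w=cam('wrist');save(w,'w21'); s=cam('scene'); t=cam('top')
cv2.imwrite('pics/s21.png',cv2.resize(s['pixels'][190:300,310:430],None,fx=5,fy=5,interpolation=cv2.INTER_CUBIC)[...,::-1])
o=obs(); print(o['contact_force']); p,_=cur(); print(p, np.linalg.norm(p-[ 0.57547521,-0.06669108,0.07623351]))
```

```text
[  3.5360853  -10.047854    -2.23323231]
[ 0.58002059 -0.00888731  0.07628901] 0.05798223002662214
```

View pics/s21.png

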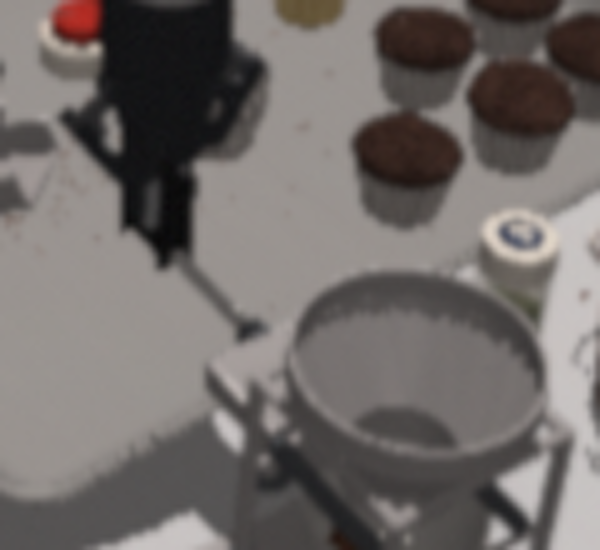

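View pics/w21.png

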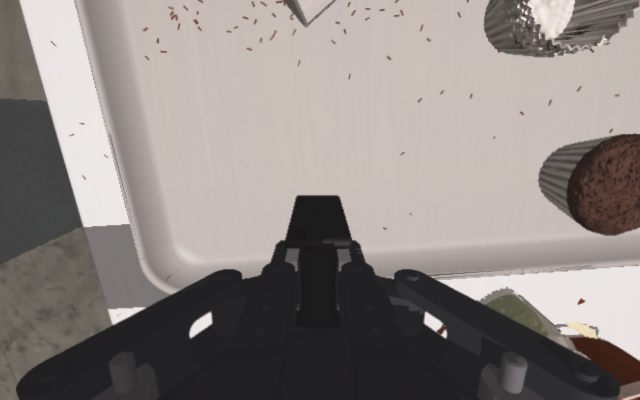

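Emit:
play_rows:
  motion:
    - [[0.015,0,0],[0,0,0]]
    - [[0.028,0,0],[0,0,0]]
    - [[0.036,0,0],[0,0,0]]
    - [[0.036,0,0],[0,0,0]]
    - [[0.036,0,0],[0,0,0]]

```text
t: 18.8
eef_pos: [0.5809, 0.0012, 0.0763]
tool_rot: [0.004, 0.732, 0.681, -0.001]
contact_force: [1.7, -10.6, 0.0]
gripper_width: 0.151
```

Run:
```python
from h import *
s=cam('scene')
cv2.imwrite('pics/s22.png',cv2.resize(s['pixels'][225:275,330:390],None,fx=10,fy=10,interpolation=cv2.INTER_CUBIC)[...,::-1])
t=cam('top');cv2.imwrite('pics/t22.png',cv2.resize(t['pixels'][180:230,360:460],None,fx=8,fy=8,interpolation=cv2.INTER_CUBIC)[...,::-1])
o=obs(); print(o['contact_force'],o['gripper_width']); p,_=cur(); print(p, np.linalg.norm(p-[ 0.57547521,-0.06669108,0.07623351]))
d=np.array([np.cos(np.radians(86.3)),np.sin(np.radians(86.3))]); F=np.array([.5635,-.2285])
for r in (.129,.133,.14): print(r,((proj(s,np.r_[F+r*d,.092])-[330,225])*10).round(),((proj(t,np.r_[F+r*d,.097])-[360,180])*8).round())
P=cloud(s)
```

```text
[  2.1637093  -10.66103569   0.45599634] 0.1520239960636688
[0.58084867 0.00117294 0.07625945] 0.06807642429112967
0.129 [294. 312.] [292. 179.]
0.133 [286. 304.] [283. 179.]
0.14 [271. 289.] [269. 178.]
```

View pics/s22.png

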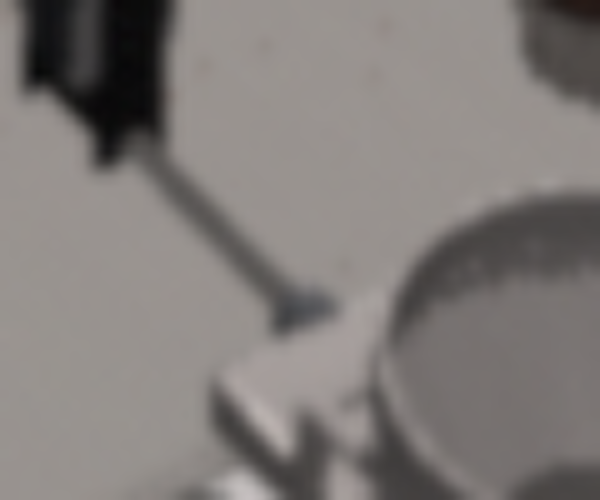

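View pics/t22.png

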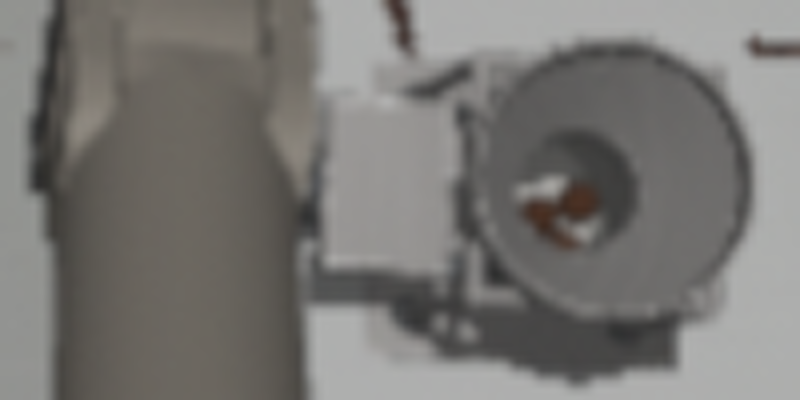

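Emit:
play_rows:
  motion:
    - [[0.012,0,0],[0,0,0]]
    - [[0.018,0,0],[0,0,0]]
    - [[0.018,0,0],[0,0,0]]
    - [[0.018,0,0],[0,0,0]]
    - [[0.018,0,0],[0,0,0]]

```text
t: 19.4
eef_pos: [0.5811, 0.0037, 0.0762]
tool_rot: [0.005, 0.733, 0.68, -0.002]
contact_force: [1.0, -11.3, 1.9]
gripper_width: 0.149
```

Run:
```python
from h import *
s=cam('scene')
cv2.imwrite('pics/s23.png',cv2.resize(s['pixels'][225:275,330:390],None,fx=10,fy=10,interpolation=cv2.INTER_CUBIC)[...,::-1])
f=[]
for i in range(3):
    cam('scene'); o=obs(); p,_=cur(); f.append(np.r_[o['contact_force'],np.linalg.norm(p-[ 0.57547521,-0.06669108,0.07623351])])
print(np.round(f,4),p)
print(s['range_z'][225:275,330:390][26:34,26:34].round(3))
```

```text
[[  1.0728 -10.2814   1.8899   0.0707]
 [  2.019  -10.0358   1.4601   0.0707]
 [  1.7689 -10.3069   2.1734   0.0707]] [0.58108407 0.00375023 0.07622281]
[[1.139 1.142 1.272 1.272 1.274 1.274 1.275 1.274]
 [1.139 1.136 1.138 1.271 1.267 1.273 1.268 1.274]
 [1.136 1.138 1.132 1.134 1.127 1.125 1.271 0.   ]
 [1.136 1.129 1.13  1.125 1.12  1.122 1.127 1.13 ]
 [1.263 1.131 1.122 1.123 1.118 1.123 1.117 1.121]
 [1.258 1.123 1.122 1.124 1.12  1.115 1.116 1.112]
 [1.256 1.126 1.122 1.118 1.117 1.111 1.115 1.115]
 [1.251 1.125 1.12  1.107 1.11  1.109 1.107 1.11 ]]
```

View pics/s23.png

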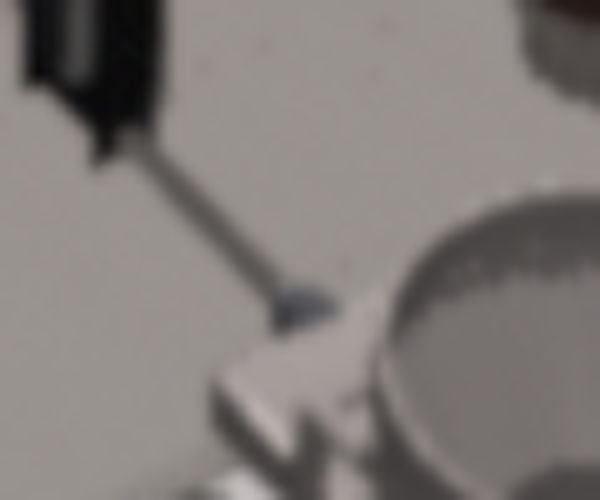

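Emit:
play_rows:
  motion:
    - [[0.01,0,0],[0,0,0]]
    - [[0.016,0,0],[0,0,0]]
    - [[0.016,0,0],[0,0,0]]
    - [[0.016,0,0],[0,0,0]]
    - [[0.016,0,0],[0,0,0]]

```text
t: 20.1
eef_pos: [0.5812, 0.0058, 0.0762]
tool_rot: [0.007, 0.734, 0.679, -0.004]
contact_force: [1.1, -10.6, 1.8]
gripper_width: 0.152
```

Run:
```python
from h import *
s=cam('scene')
cv2.imwrite('pics/s24.png',cv2.resize(s['pixels'][225:275,330:390],None,fx=10,fy=10,interpolation=cv2.INTER_CUBIC)[...,::-1])
w=cam('wrist'); save(w,'w24'); o=obs(); p,_=cur(); print(o['contact_force'],o['q'],p,np.linalg.norm(p-[ 0.57547521,-0.06669108,0.07623351]))
a=cv2.imread('pics/w20.png'); b=cv2.imread('pics/w24.png'); c=cv2.imread('pics/w21.png')
cv2.imwrite('pics/cmp.png',np.hstack([cv2.resize(i[180:340,260:380],None,fx=2.2,fy=2.2) for i in (a,c,b)]))
```

```text
[  0.79001803 -11.40978251   1.08732117] [-0.48117864  0.502662    0.46574282  1.91740673 -0.28875598  0.78553791
  0.06199903] [0.58123445 0.00572613 0.07621772] 0.07264586138050963
```

View pics/cmp.png

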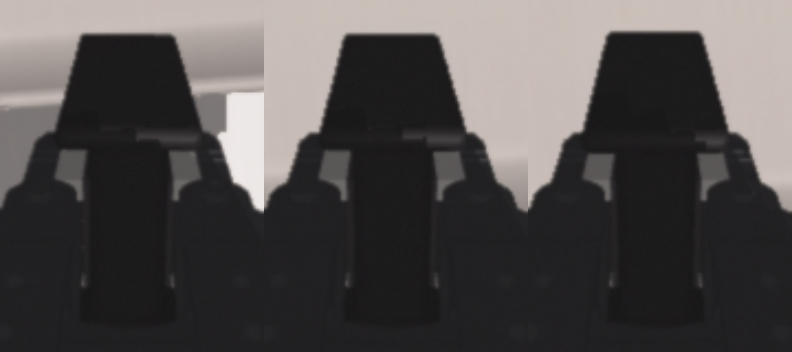

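View pics/s24.png

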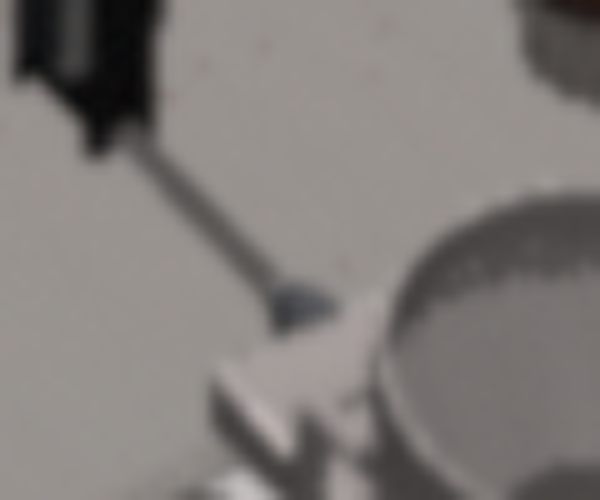

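Run:
```python
from h import *
p,Rt=cur(); g=p-.055*Rt.as_matrix()[:,2]
g0=np.array([0.57547521,-0.06669108,0.07623351])-.055*R.from_quat([.730,.684,.002,0]).as_matrix()[:,2]
print(g,g0,np.linalg.norm(g-g0), Rt.as_matrix()[:,2])
s=cam('scene')
a=s['pixels'][240:265,340:370]
cv2.imwrite('pics/s25.png',np.clip(cv2.resize(a,None,fx=22,fy=22,interpolation=cv2.INTER_NEAREST)*1.4,0,255).astype(np.uint8)[...,::-1])
import numpy as np
d=np.array([np.cos(np.radians(86.2)),np.sin(np.radians(86.2))]); F=np.array([.5635,-.2285])
for r in (.118,.129,.133,.15): print(r,(proj(s,np.r_[F+r*d,.092])-[340,240]).round(1)*22)
t=cam('top')
cv2.imwrite('pics/t25.png',np.clip(cv2.resize(t['pixels'][185:225,385:455],None,fx=11,fy=11,interpolation=cv2.INTER_CUBIC)*1.2,0,255).astype(np.uint8)[...,::-1])
```

```text
[0.58100699 0.00655461 0.13121101] [ 0.57531473 -0.06684145  0.13123307] 0.07361646236926496 [ 0.00413565 -0.01506333 -0.99987799]
0.118 [481.8 409.2]
0.129 [429.  356.4]
0.133 [409.2 336.6]
0.15 [330.  257.4]
```

View pics/s25.png

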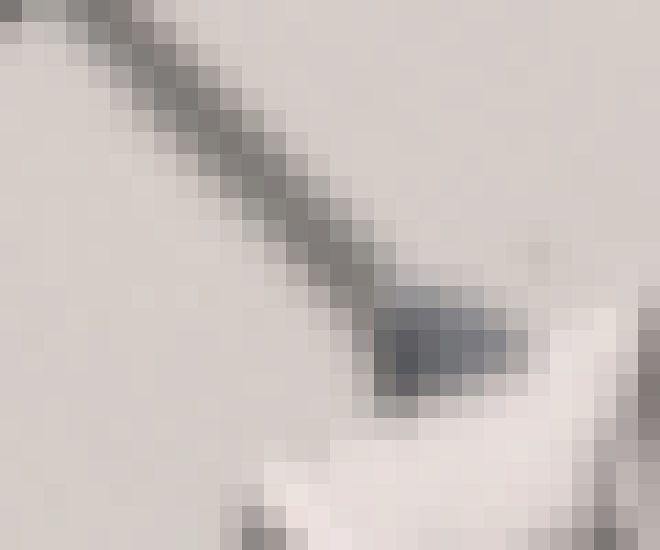

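View pics/t25.png

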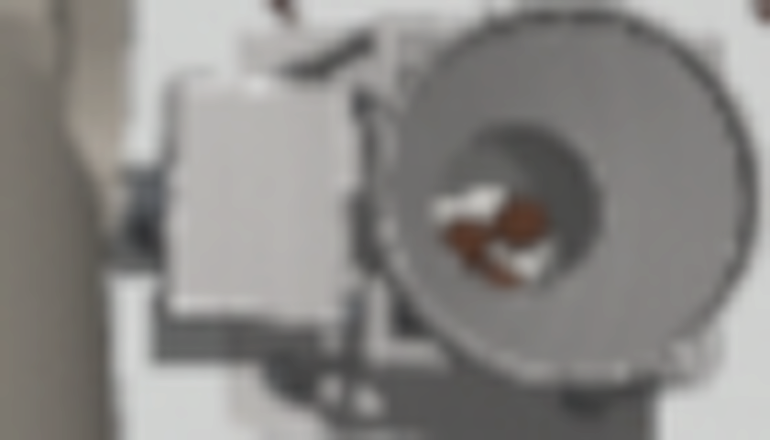

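Run:
```python
from h import *
w=cam('wrist'); P=cloud(w); p,Rt=cur()
d=np.array([np.cos(np.radians(86.2)),np.sin(np.radians(86.2)),0]); n=np.array([d[1],-d[0],0])
Q=P-np.array([.5746,-.0667,0])
a=Q@d; b=Q@n
m=(abs(b)<.014)&(P[...,2]>.135)&(P[...,2]<.156)&(a>.03)&(a<.13)
print(m.sum(),np.percentile(a[m],[50,90,98,99.5,100])*1000-22.1, np.percentile(P[m][:,2],[5,50,95]))
s=cam('scene');P=cloud(s);Q=P-np.array([.5746,-.0667,0]);a=Q@d;b=Q@n
```

```text
5639 [61.17457933 72.61596321 72.99212134 73.14325003 73.4591294 ] [0.13875648 0.14969134 0.15215147]
```

Run:
```python
from h import *
t=cam('top');P=cloud(t);px=t['pixels'].astype(int)
m=(px[...,0]>px[...,2]*1.5)&(px[...,0]-px[...,2]>20)&(abs(P[...,0]-.563)<.06)&(abs(P[...,1]+.2275)<.07)
print(m.sum(),np.percentile(P[m][:,2],[0,10,50,90,100]).round(3),P[m].mean(0))
for n,c in(('t',t),('s',cam('scene'))):
    hsv=cv2.cvtColor(c['pixels'],cv2.COLOR_RGB2HSV)
    x,y=((415,185),(340,280)) [0 if n=='t' else 1]
    if n=='t': crop=c['pixels'][190:215,420:450]
    else: crop=c['pixels'][240:330,340:440]
    k=500//crop.shape[0]; cv2.imwrite(f'pics/{n}26.png',np.clip(cv2.resize(crop,None,fx=k,fy=k,interpolation=cv2.INTER_CUBIC)*1.4,0,255).astype(np.uint8)[...,::-1])
p,_=cur(); print(p,obs()['contact_force'],obs()['t'])
```

```text
18 [0.018 0.022 0.03  0.035 0.036] [ 0.56230407 -0.24327837  0.02900199]
[0.58124954 0.00574748 0.07621605] [  1.5697941  -11.52066233   1.47277493] 20.5
```

View pics/t26.png

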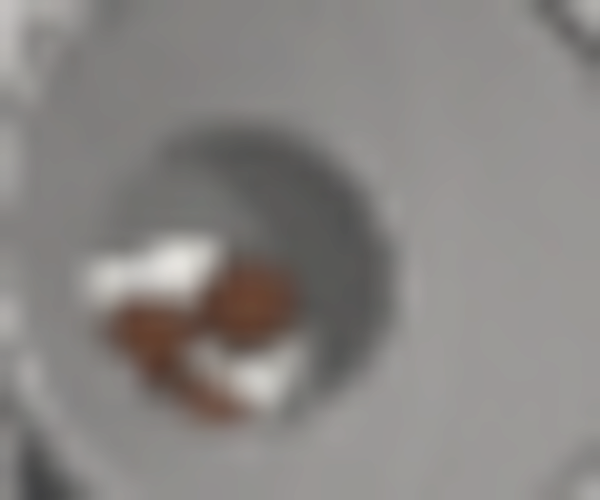

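View pics/s26.png

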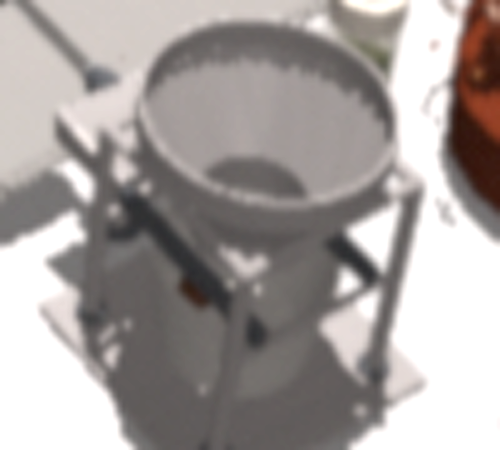

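Run:
```python
from h import *
s=cam('scene');P=cloud(s);px=s['pixels'].astype(int)
for v in range(291,304): print(v,[(tuple(px[v,u]),tuple((P[v,u]*1000).round(0).astype(int)) if np.isfinite(P[v,u]).all() else None) for u in (376,378,380,382)])
cv2.imwrite('pics/s27.png',np.clip(cv2.resize(s['pixels'][275:325,360:415],None,fx=12,fy=12,interpolation=cv2.INTER_CUBIC)*1.5,0,255).astype(np.uint8)[...,::-1])
```

```text
291 [((np.int64(35), np.int64(35), np.int64(36)), (np.int64(522), np.int64(-222), np.int64(97))), ((np.int64(40), np.int64(41), np.int64(42)), (np.int64(523), np.int64(-227), np.int64(101))), ((np.int64(65), np.int64(62), np.int64(62)), (np.int64(530), np.int64(-228), np.int64(97))), ((np.int64(74), np.int64(70), np.int64(69)), (np.int64(531), np.int64(-233), np.int64(101)))]
292 [((np.int64(36), np.int64(36), np.int64(38)), (np.int64(522), np.int64(-222), np.int64(93))), ((np.int64(36), np.int64(36), np.int64(38)), (np.int64(523), np.int64(-227), np.int64(97))), ((np.int64(52), np.int64(51), np.int64(51)), (np.int64(528), np.int64(-230), np.int64(97))), ((np.int64(76), np.int64(72), np.int64(72)), (np.int64(580), np.int64(-192), np.int64(24)))]
293 [((np.int64(43), np.int64(42), np.int64(43)), (np.int64(520), np.int64(-224), np.int64(92))), ((np.int64(36), np.int64(36), np.int64(38)), (np.int64(521), np.int64(-230), np.int64(97))), ((np.int64(42), np.int64(41), np.int64(42)), (np.int64(524), np.int64(-234), np.int64(99))), ((np.int64(69), np.int64(67), np.int64(66)), (np.int64(581),
[... 3103 characters left out ...]
.int64(517), np.int64(-231), np.int64(66))), ((np.int64(78), np.int64(74), np.int64(72)), (np.int64(517), np.int64(-238), np.int64(73))), ((np.int64(72), np.int64(68), np.int64(66)), (np.int64(518), np.int64(-243), np.int64(77))), ((np.int64(77), np.int64(74), np.int64(72)), (np.int64(564), np.int64(-211), np.int64(12)))]
303 [((np.int64(76), np.int64(73), np.int64(72)), (np.int64(518), np.int64(-230), np.int64(61))), ((np.int64(79), np.int64(75), np.int64(74)), (np.int64(517), np.int64(-238), np.int64(69))), ((np.int64(78), np.int64(76), np.int64(74)), (np.int64(520), np.int64(-242), np.int64(72))), ((np.int64(81), np.int64(77), np.int64(76)), (np.int64(519), np.int64(-249), np.int64(79)))]
```

View pics/s27.png

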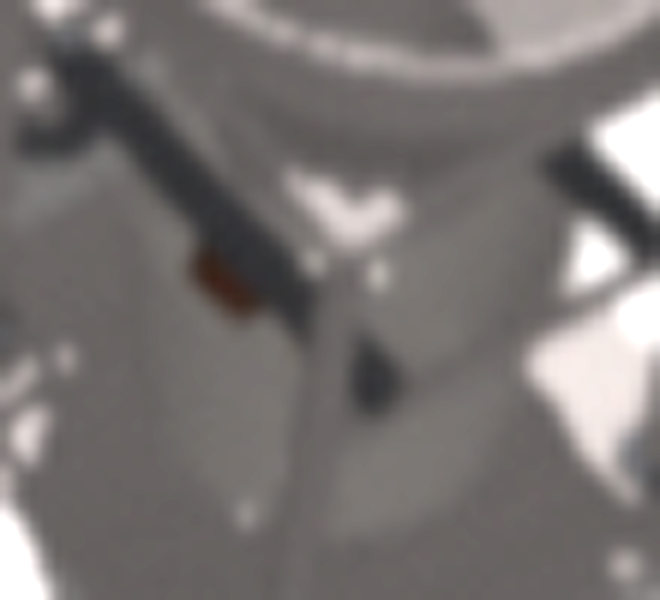

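Run:
```python
from h import *
print(bot.hand_in()); p,_=cur(); print(p,obs()['contact_force'])
```

```text
the job is handed in; nothing more can be done
None
the job is handed in; nothing more can be done
```

I poured the four nuggets into the funnel, stood the steel scoop back on the tray and released it. Then I pulled the rod out to about 73 mm, and handed the job in still holding it at about 20.6 s.

**Last checks**
- **Nuggets:** After the pour, the top camera showed all four in the throat. After the pull, the throat was clear. The top view showed three brown blobs in the cup, at heights of 18–36 mm. The scene view showed one more about 28 mm from the cup's centre, so I count four in the cup. No single picture shows all four there.
- **Scoop:** It is empty, upright and within about 1 mm of where it started.
- **Rod pull:** The tool moved 72.6 mm and its grasp point 73.6 mm. The wrist camera put the grip 73 mm from rest, with no slip in the jaws and about 11.5 N of spring force. The ring itself was too small to see in the scene picture, so "ring clear" rests on these distances.

**Disagreements**
- **Fingertips:** They were about 35 mm behind the reported TCP in both the wrist and scene cameras. I stopped my first approach before touching the scoop and grasped by the measured finger position from then on.
- **Rod lag:** The arm fell short of each commanded pull against the spring, so I reached 73 mm in several small steps.

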